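Reverse the ratchet and snug the microscope stand's hold-down clamp

TASK

The microscope stand's hold-down clamp is still loose, and the ratchet wrench left on its nut is set the wrong way, to undo. Flip the small direction lever on top of the ratchet's head fully over to tighten, swing the handle back towards the robot, some 20 degrees past the line of the clamp bar, to feel that it now clicks round freely that way, and then ratchet the nut down clockwise, in as many strokes as it takes, until the clamp is snug on the stand's foot: clearly firmer than the nut's run-down, but not forced. Leave the wrench on the nut, and do not shove the light source, the dish or the sample tray.

Things in the scene. Friction and masses are not known exactly. Their poses are not given: they have to be found in the camera images.
- nut_axis (a point): Reversible steel ratchet wrench, lying level, its socket captive on the clamp nut; it turns about the nut's vertical axis. This point is on that axis on the flat top of its round head (43 mm across, 22 mm thick, top about 100 mm above the bench). x axis along the handle, z up. Clockwise from above tightens. 16 teeth: after each back swing up to 0.4 rad is lost before it bites.
- grip (a point): Grip point on the handle's centre line, 170 mm from the nut axis, about 89 mm above the bench. The black grip is round, 24 mm thick, 113 to 236 mm from the nut axis; nothing is under it but bench. Sideways push felt here: about 0.5 N free-wheeling, 3 N running the loose nut down, 6 N when snug (springy: some 55 mm of grip travel from 3 to 6 N); over 9 N crushes the foot.
- wrench (a joint): Swing of the handle about the nut, rad. 0: in line with the clamp bar, pointing away from the stand. Positive: swung back (anticlockwise from above, grip end towards the robot). Negative: clockwise, towards the light source, which the handle meets at about -0.7 and must not shove. Starts between -0.45 and -0.2.
- lever_tab (a point): The direction lever: a dark steel thumb tab 27 mm long, 7 mm wide, 16 mm high, standing on top of the ratchet's head. It turns about a vertical pin 26 mm from the nut axis towards the handle and points from there to the nut axis, where its free end is. This point: on the tab's centre line, 22 mm from its pin, half-way up, 9 mm above the head's top.
- lever (a joint): Direction lever, rad: stops at -0.4 (undo: drives anticlockwise, free-wheels clockwise; the start) and +0.4 (tighten: drives clockwise, free-wheels anticlockwise). Positive: the tab's free end moves to the side that the handle moves to when swung back. A spring ball snaps it into either stop; 2 to 4 N sideways near the tab's end pushes it over.
- clamp_bar: Dark steel clamp bar 34 x 128 x 14 mm under the ratchet, with a rubber pad under its toe that comes down on the stand's foot as the nut is tightened. Origin on the nut axis near bench level, z up, -y along the bar to the stand, +y the handle's line at wrench 0. The gap under the pad (0.7 to 2.5 mm) differs each time and is too small to measure.
- stand: Stereo microscope on a heavy white stand, 230 x 240 mm, with column and microscope 0.38 m high and a grey foot ledge 150 mm wide, 30 mm high, on the side facing the clamp. Origin on the nut axis at bench level; along its -y: ledge from 42 to 92 mm, base to 332 mm, microscope from 170 to 260 mm.
- light_corner (a point): White cold-light source, a loose box 150 x 190 x 100 mm (x, y, z), 2.8 kg, beyond the handle, which it stops when that is swung clockwise. This point: half-way up the upright edge nearest the clamp; the front face runs 190 mm from here along its +y, the box 150 mm along its +x.
- dish: Shallow round glass dish, 90 mm across, 18 mm high. Origin at the centre of its underside.
- sample_tray: White divided plastic tray with sample capsules, 130 x 90 x 25 mm. Origin at the centre of its underside.

How it is judged (in metres and radians):
On the way, in this order (a step that is already met when the one before it is completed fails the run):
1. the direction lever is over at the tighten stop (value of joint lever above 0.3 rad), for 0.2 s.
2. the handle has been swung back well past the line of the clamp bar, free-wheeling, with the lever still over (value of joint lever above 0.3 rad and value of joint wrench above 0.2 rad and contact force between clamp_bar and stand below 20 N), for 0.1 s.
At the end, for the whole second after the job is handed in: Bar presses the foot with over 100 N (about 4.5 N of push at the grip), never over 400 N (about 9 N); lever still at tighten (over 0.3 rad); wrench let go and still; light source moved under 10 mm, dish and tray under 20 mm (contact force between clamp_bar and stand above 100 N and value of joint lever above 0.3 rad and velocity of joint wrench between -0.05 and 0.05 rad/s); the robot touches nothing.
It fails at once if the clamp is overtightened: the bar crushes the foot with more than 400 N (contact force between clamp_bar and stand above 400 N).
It fails at once if the light source is shoved more than 10 mm (distance of light_corner from where it was at the start of the episode above 0.01 m).
It fails at once if the dish or the sample tray is shoved more than 20 mm (distance of any of dish, sample_tray from where it was at the start of the episode above 0.02 m).
It also fails if it takes over 72 s, if anything falls off the work surface, if the arm or the gripper's body presses on something with over 40 N, if the wrist force passes 120 N, or if a joint passes its speed limit or range.

ROBOT

A 6-joint arm with a two-finger parallel gripper is mounted at the origin on the work surface. World frame = base frame: x ahead of the robot, y to its left, z up, the work surface at z = 0. Lengths are in mm, angles in rad, forces in N, time in s.
With the tool pointing down it reaches from about 350 to 875 mm from the base axis. Payload 4.2 kg.
Tool frame: the origin (TCP) lies where the fingers leave the gripper's body, on its centre line; the fingertips stand ahead of it and the grasp point (between the pads) lies 54 mm ahead of it (arm.nose_length is the z of the fingertips in the tool frame, in mm); z points along the fingers, x is the direction in which the jaws open and shut, and the axes are right-handed (so a half turn about z gives the same grasp; the last joint's range is limited). The gripper opens to 85 mm and grips with 20 to 120 N. Pads are 22 mm wide; open, the fingers measure 114 mm over their backs; the gripper's body (76 mm by 85 mm) begins 54 mm behind the grasp point. The pads swing forward as they close: fully open they stand 13 mm farther back than shut.
Start: joints at [0.259, 0.385, 0.008, 0, -1.194, -0.259], TCP at [624.98, 0.025, 303.912] pointing down, gripper open.
Joint ranges: [-3.14, 3.14], [-1.21, 2.06], [-1.07, 1.41], [-3.16, 2.05], [-2.99, -0.16], [-3.1, 3.1]. Speed limits (rad/s): [2.79, 2.79, 3.14, 3.14, 3.14, 3.14].

INTERFACE

Orientations are given as a unit quaternion [x, y, z, w].
In Python, from bench import arm, imaging, job_done gives the robot as it stands.
- The arm moves only by the shell command python3 -m crank 'ROWS' [OPENING]. ROWS is a JSON object of lists of equal length, an entry for each row: "delta_pos": the shift along the tool's x, y, z in m, a list of three; "twist": the turn about the tool's z in rad. In form: {"delta_pos": [[tx, ty, tz], ...], "twist": [twist, ...]}. A call has 1 to 8 rows; each row shifts and turns the commanded pose from where the row before left it, along the tool's axes as they then stand; what a row does not reach is not made up. A row lasts 1/12 s, in which the tool goes at most 41.7 mm and 7.16 degrees, less where a joint would pass 70% of its speed; a pose out of reach is approached as far as the arm can. A call is refused whole if a number of a shift passes 0.0417 or a number of a turn 0.125, either way. A call with a gripper value outside its range is refused whole. OPENING is the opening, from 0 (shut) to 1 (fully open), set as the call begins (- or left out, the last holds). The fingers move at their own pace and stop on an object; the grip force is fixed at half the most. Time passes only in rows, so rows that do not move let the fingers close. It gives the time, the measured TCP pose, the force and the opening at its end, in the units of the state.
- arm.read_state(): the state, without advancing time (a new reading comes with each control period).
- imaging.get_image(name): name is "scene" or "side" or "wrist"; returns (picture, depth): 480x640x3 uint8, blue, green, red; 480x640 float32, mm along the optical axis (not along the pixel's ray), 0 where there is no reading.
- imaging.camera_model(name): a dict with "vfov" (degrees; the focal length in pixels is half the picture's height over the tangent of half this angle, whatever the lens; pixels are square), "cx", "cy" (the principal point, pixels), "T" (4x4, takes a point from camera to world coordinates); the wrist camera has in their place "hand_eye" (4x4, takes a point from camera to tool coordinates, whose origin is the TCP and whose axes are the tool frame's). Camera axes: x right, y up, looking along -z (the intrinsics and any distortion apply to the point x, -y, -z); pixel columns grow to the right and rows downward; lengths in mm; the calibration is good to about 2 mm. The wrist camera is an equidistant fisheye: a pixel r from the principal point sees the ray r / f radians off the axis. A picture is of the moment at which its call begins: read the wrist's pose just before it. camera_model takes no time and is no camera call.
- job_done(): hands the job in, once; it reports no verdict.
The state is a dict: "clock": time; "joints": joint angles; "joint_vel": joint speeds; "joint_efforts": joint torques, N m; "position": TCP position; "ee_rot": TCP orientation; "contact_force": force on the tool from outside, world axes, zero at the start; "wrist_torque": the same for the moment, N m; "gripper_width": finger opening in mm.
Only numpy, scipy, OpenCV 4.12 (cv2) and the standard library are available. Lean on these libraries where they do the work, as an engineer would, in place of code of your own. Each camera call takes 0.05 s, during which the arm holds its last target.

## Working session

There is one attempt and no reset: what is moved stays moved. The work goes in short steps, Python scripts to look and compute and a shell command to move; the robot and the scene stay as the last step left them, time stands still between calls to the robot, and variables do not carry over. Pictures are saved under pics/ and viewed, and the job is handed in when it is done.

```bash
ls; mkdir -p pics
python3 - <<'E'
from bench import arm, imaging
import cv2
s=arm.read_state(); print(s, arm.nose_length)
for n in("scene","side","wrist"):
    p,d=imaging.get_image(n); cv2.imwrite(f"pics/{n}0.png",p)
    import numpy as np; np.save(f"pics/{n}0d.npy",d)
    print(n,imaging.camera_model(n))
E
```

```text
pics
{'clock': 0.0, 'joints': array([ 2.58624971e-01,  3.85532456e-01,  6.62014156e-03, -4.89613669e-04,
       -1.19396943e+00, -2.58604943e-01]), 'joint_vel': array([ 2.44063889e-04, -6.49331495e-04,  3.34085622e-04, -1.02767615e-03,
       -8.08942805e-05,  8.09400470e-04]), 'joint_efforts': array([-9.55001960e-04, -3.92286408e+01,  1.88399577e+01,  4.18616563e+00,
       -4.72148502e-03,  8.27910434e-07]), 'position': array([6.24575970e+02, 4.00690560e-02, 3.02835117e+02]), 'ee_rot': array([ 8.03053500e-05,  9.99999427e-01, -4.66943046e-05, -1.06622326e-03]), 'contact_force': array([ 0.52945486,  0.39027397, -0.18541201]), 'wrist_torque': array([-0.076461 , -0.0599628,  0.0129128]), 'gripper_width': 85.44705315655327} 72.6
scene {'vfov': 43.43714565781062, 'cx': 321.3995397856617, 'cy': 240.8924697440672, 'T': array([[ 3.60199434e-01, -4.99779212e-01,  7.87703693e-01,
         1.30147116e+03],
       [ 9.32759167e-01,  2.06273884e-01, -2.95654225e-01,
        -1.30008432e+02],
       [-1.47208644e-02,  8.41232325e-01,  5.40473378e-01,
         6.75062407e+02],
       [ 0.00000000
[... 236 characters left out ...]
+02],
       [-5.97983434e-01,  4.82546732e-01, -6.39972237e-01,
        -2.64215696e+02],
       [ 1.18061863e-02,  8.03676117e-01,  5.94949840e-01,
         5.36816112e+02],
       [ 0.00000000e+00,  0.00000000e+00,  0.00000000e+00,
         1.00000000e+00]])}
wrist {'vfov': 65.70646984690485, 'cx': 322.3849098007681, 'cy': 240.8956363105618, 'hand_eye': array([[ 9.99999490e-01, -7.96600608e-04,  6.20241631e-04,
         1.15812463e+00],
       [-5.90510422e-04, -9.59808525e-01, -2.80655030e-01,
        -7.09202655e+01],
       [ 8.18883173e-04,  2.80654521e-01, -9.59808507e-01,
        -6.99316833e+01],
       [ 0.00000000e+00,  0.00000000e+00,  0.00000000e+00,
         1.00000000e+00]])}
```

View pics/scene0.png

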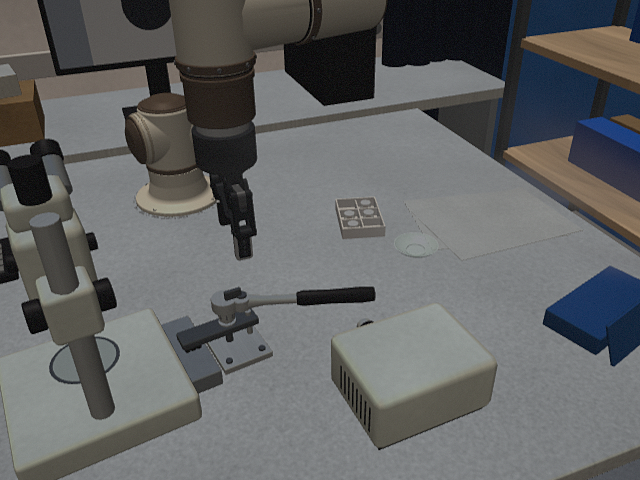

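View pics/side0.png

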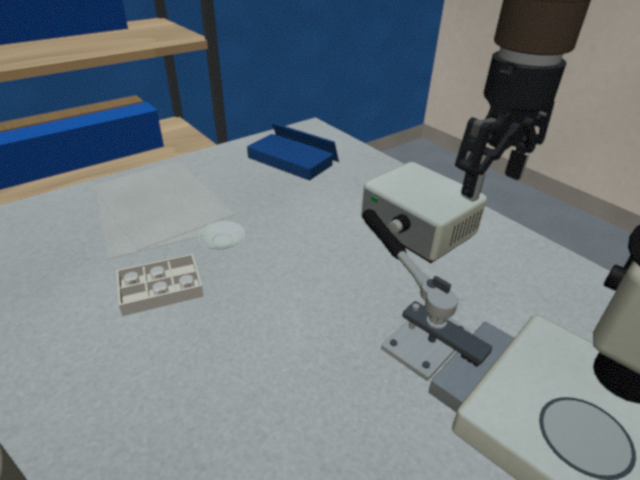

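View pics/wrist0.png

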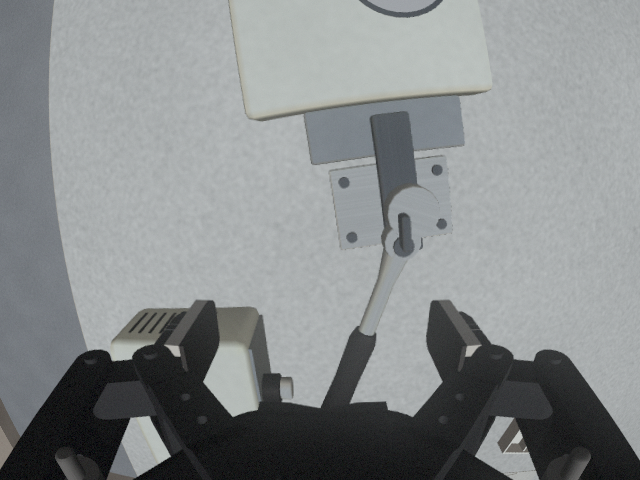

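```bash
cat > h.py <<'E'
import numpy as np, cv2
from scipy.spatial.transform import Rotation as R
from bench import arm, imaging
def ray(name,px,pos=None,q=None):
    m=imaging.camera_model(name); f=240/np.tan(np.radians(m["vfov"])/2)
    px=np.atleast_2d(np.asarray(px,float)); u=px[:,0]-m["cx"]; v=px[:,1]-m["cy"]
    if name=="wrist":
        r=np.hypot(u,v)+1e-9; th=r/f
        d=np.stack([u/r*np.sin(th),-v/r*np.sin(th),-np.cos(th)],1)
        T=np.eye(4);T[:3,:3]=R.from_quat(q).as_matrix();T[:3,3]=pos;T=T@m["hand_eye"]
    else:
        d=np.stack([u/f,-v/f,-np.ones(len(u))],1);T=m["T"]
    return T[:3,3], d@T[:3,:3].T, d, T
def onz(name,px,z,pos=None,q=None):
    o,w,_,_=ray(name,px,pos,q); return o+w*((z-o[2])/w[:,2])[:,None]
def depthpt(name,px,D,pos=None,q=None):
    o,w,d,_=ray(name,px,pos,q); px=np.atleast_2d(px).astype(int)
    return o+w*(D[px[:,1],px[:,0]]/-d[:,2])[:,None]
P0=np.array([624.576,0.04,302.835]);Q0=np.array([8.03e-5,.999999427,-4.669e-5,-1.06622e-3])
E
python3 - <<'E'
from h import *
im=cv2.imread("pics/wrist0.png")
c=cv2.resize(im[150:420,260:520],None,fx=3,fy=2.2,interpolation=cv2.INTER_CUBIC)[:600]
c=cv2.resize(im[160:360,300:500],None,fx=3,fy=3,interpolation=cv2.INTER_CUBIC);cv2.imwrite("pics/w0z.png",c)
im=cv2.imread("pics/scene0.png");c=cv2.resize(im[250:400,160:360],None,fx=4,fy=4,interpolation=cv2.INTER_CUBIC);cv2.imwrite("pics/s0z.png",c)
D=np.load("pics/wrist0d.npy")
for p in [(420,200),(403,245),(405,220),(405,215),(375,310),(345,385),(365,340)]: print(p,depthpt("wrist",p,D,P0,Q0))
E
```

```text
(420, 200) [[548.94453982 -23.6163625  100.24766166]]
(403, 245) [[564.32888012   6.9061348  117.35732282]]
(405, 220) [[563.89961347 -11.77198949 117.12206806]]
(405, 215) [[563.30996012 -14.70897003 113.72377242]]
(375, 310) [[579.21713119  69.90935573  96.71848109]]
(345, 385) [[602.36828726 146.58013961  99.77430111]]
(365, 340) [[586.5911958   97.52346016  99.4889511 ]]
```

View pics/w0z.png

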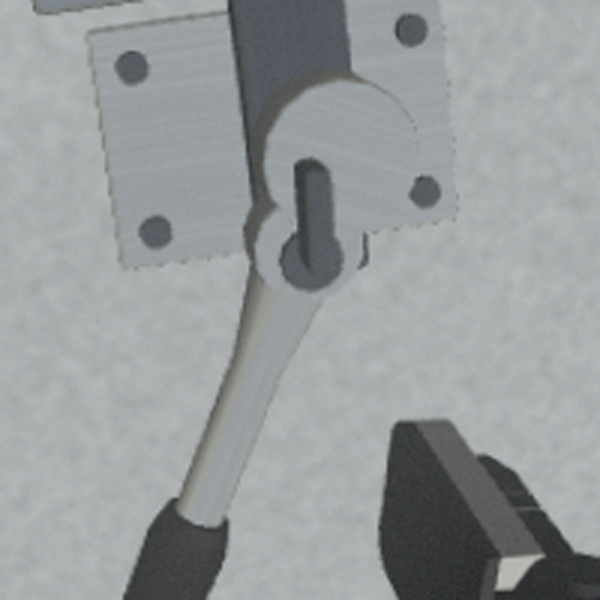

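View pics/s0z.png

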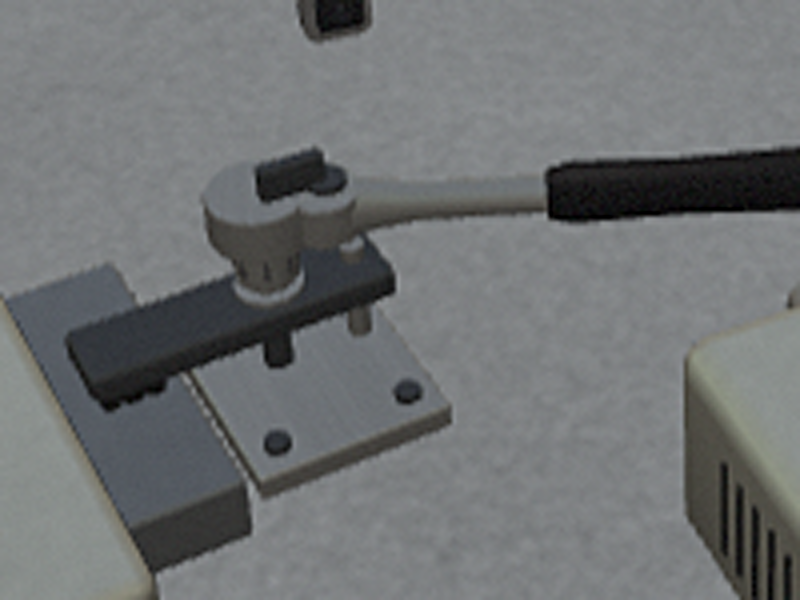

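Run:
```python
from h import *
im=cv2.imread("pics/wrist0.png");D=np.load("pics/wrist0d.npy")
# points with depth in head-top slab
vv,uu=np.mgrid[150:300,350:470];px=np.stack([uu.ravel(),vv.ravel()],1)
X=depthpt("wrist",px,D,P0,Q0)
h=X[(abs(X[:,2]-100)<3)]
print(len(h),h.min(0),h.max(0))
t=X[(X[:,2]>112)&(X[:,2]<120)]
print("tab",len(t),t.mean(0),t.min(0),t.max(0)); 
xy=t[:,:2].astype(np.float32); print(cv2.minAreaRect(xy))
c=onz("wrist",(414,211.7),100,P0,Q0)[0]; p=onz("wrist",(403.7,247.3),104,P0,Q0)[0]
print("nut",c,"pin",p,np.linalg.norm((c-p)[:2]))
# circle: fit head boundary part y<c
up=h[h[:,1]<c[1]-0]; hull=cv2.convexHull(up[:,:2].astype(np.float32)); print(cv2.minEnclosingCircle(hull))
# handle grip centre line
vv,uu=np.mgrid[255:400,320:410];px=np.stack([uu.ravel(),vv.ravel()],1)
X=depthpt("wrist",px,D,P0,Q0); g=X[(X[:,2]>80)&(X[:,2]<105)&(X[:,1]>60)]
for y in range(30,160,15):
    s=X[(X[:,2]>75)&(X[:,2]<105)&(abs(X[:,1]-y)<2)]
    if len(s): print(y,s[:,0].min(),s[:,0].max(),s[:,0].mean(),s[:,2].max())
# bar direction from dark bar edges depth
vv,uu=np.mgrid[100:260,340:440];px=np.stack([uu.ravel(),vv.ravel()],1)
X=depthpt("wrist",px,D,P0,Q0); b=X[(X[:,2]>50)&(X[:,2]<68)]
print("bar",len(b),b.mean(0),cv2.minAreaRect(b[:,:2].astype(np.float32)))
# light: scene & wrist
print("light front low corner")
```

```text
2535 [532.3862199  -33.95648572  97.00180657] [578.34852042  58.71542786 102.99147266]
tab 374 [562.64890364  -1.91079027 116.67783635] [557.64942997 -14.8189564  112.05072501] [567.02053641  12.03566547 119.30248476]
((562.0729370117188, -1.385223388671875), (7.8663554191589355, 27.157045364379883), 5.822865962982178)
nut [553.13199034 -14.39722627 100.        ] pin [560.55598784  12.82591149 104.        ] 28.217281376941564
((553.3768310546875, -16.314802169799805), 20.802173614501953)
30 555.9225559600237 575.912057704365 567.714342486431 99.92621605725304
45 562.5524337555834 578.6598091827217 571.528248545464 97.44045709953201
60 567.1307095815451 582.3348207176157 576.0562871511063 97.13972380037939
75 572.1764084315301 587.4273832999849 581.366012362909 97.91504126694355
90 576.4216795586486 594.7063824663836 586.0697043776659 97.04343752368317
105 576.6795625245283 601.1718462579427 590.5666637038105 101.91488607217644
120 581.2431362188855 605.3384664876363 595.087095069296 101.94121767833889
135 585.8026272079853 608.7424437932269 598.9056968272222 101.11934323088201
150 590.6716792737071 614.9366591388246 604.5536039011591 101.16913199546946
bar 2299 [560.81053519 -58.0977998   51.00931289] ((557.4306030273438, -40.370147705078125), (50.86125946044922, 150.6960906982422), 20.961898803710938)
light front low corner
```

Run:
```python
from h import *
im=cv2.imread("pics/wrist0.png");D=np.load("pics/wrist0d.npy")
for p in [(376,125),(392,112),(405,125),(385,180)]: print("bar",p,depthpt("wrist",p,D,P0,Q0), im[p[1],p[0]])
# bar edges at z=bar top: left edge zoom (232,0)->(250,170); right edge (347,0)->(350,75)
a=onz("wrist",[(371,118),(383,215),(409,114),(415,180)],60,P0,Q0);print(a)
# ledge/base edge
a=onz("wrist",[(312,164),(465,145),(250,119),(490,92)],30,P0,Q0);print("ledge edge",a, np.arctan2(a[1,1]-a[0,1],-(a[1,0]-a[0,0])))
S=np.load("pics/scene0d.npy");E=np.load("pics/side0d.npy")
print("tray side", [depthpt("side",p,E)[0] for p in [(117,270),(197,257),(202,280),(122,297)]])
print("dish", onz("side",[(222,235)],9), onz("scene",[(415,245)],9))
print("tray scene", onz("scene",[(337,200),(380,197),(384,228),(341,232)],25))
print("light top scene", onz("scene",[(333,340),(438,308),(495,365),(374,415)],100), "wrist",onz("wrist",[(257,308)],100,P0,Q0))
```

```text
bar (376, 125) [[577.24543449 -80.39876265  51.77472125]] [97 92 87]
bar (392, 112) [[559.3444691  -93.71413684  30.06045774]] [125 118 114]
bar (405, 125) [[551.46198586 -81.41679277  50.45746345]] [92 85 82]
bar (385, 180) [[568.12609428 -32.34798081  50.35582138]] [95 91 83]
[[582.70772621 -85.96576351  60.        ]
 [570.4749415   -2.87955739  60.        ]
 [550.25976828 -90.7121838   60.        ]
 [543.33767473 -34.11010408  60.        ]]
ledge edge [[ 632.63452     -44.27767856   30.        ]
 [ 486.41648661  -66.43982644   30.        ]
 [ 689.53523088  -87.21122401   30.        ]
 [ 460.78771441 -120.92888472   30.        ]] -0.15042424665293339
tray side [array([226.28837024, 401.42431193,  24.34865012]), array([362.67547371, 383.95143149,  -0.5895468 ]), array([342.29976064, 321.75711237,  -1.86500293]), array([214.25551541, 353.01446911,   5.47563758])]
dish [[427.66963552 406.23334763   9.        ]] [[417.01409033 403.27060538   9.        ]]
tray scene [[209.93375547 318.54704877  25.        ]
 [234.21004011 412.90015389  25.        ]
 [357.42890075 362.47183489  25.        ]
 [337.99161291 274.68933407  25.        ]]
light top scene [[709.95365843 106.81764376 100.        ]
 [703.55336606 279.10359275 100.        ]
 [836.14672243 288.00967485 100.        ]
 [853.16992928 102.61112461 100.        ]] wrist [[677.12113376  66.58379453 100.        ]]
```

Run:
```python
from h import *
D=np.load("pics/wrist0d.npy");S=np.load("pics/scene0d.npy");E=np.load("pics/side0d.npy")
for p in [(253,312),(250,316),(230,315),(240,340),(262,360)]: print("w",p,depthpt("wrist",p,D,P0,Q0)[0])
for p in [(340,340),(345,345),(336,350),(336,370),(338,383),(376,420),(420,330)]: print("s",p,depthpt("scene",p,S)[0])
for p in [(430,178),(433,215),(430,250),(400,210)]: print("e",p,depthpt("side",p,E)[0])
vv,uu=np.mgrid[300:450:1,325:500:1];px=np.stack([uu.ravel(),vv.ravel()],1)
X=depthpt("scene",px,S);t=X[(X[:,2]>94)&(X[:,2]<110)&(X[:,0]>640)];print(cv2.minAreaRect(t[:,:2].astype(np.float32)),cv2.boxPoints(cv2.minAreaRect(t[:,:2].astype(np.float32))),np.median(t[:,2]))
vv,uu=np.mgrid[290:460,90:280];px=np.stack([uu.ravel(),vv.ravel()],1)
X=depthpt("wrist",px,D,P0,Q0);t=X[(X[:,2]>20)&(X[:,2]<103)&(X[:,0]>640)];print(t.min(0),t.max(0))
```

```text
w (253, 312) [696.21803843 108.51745637  26.42461923]
w (250, 316) [697.4781213  107.69447683  37.18280921]
w (230, 315) [718.35485887 106.4623463   38.61208295]
w (240, 340) [698.18876778 107.049154    86.03836578]
w (262, 360) [685.41567388 150.26625813  54.74116825]
s (340, 340) [711.00790006 117.03515804  97.42000115]
s (345, 345) [725.17159534 118.66850791  99.46526117]
s (336, 350) [719.83272424 107.3059419   89.46141816]
s (336, 370) [719.96907645 107.1825412   50.97570148]
s (338, 383) [726.01404614 107.79659282  30.38225817]
s (376, 420) [833.90345244 115.81298416  64.58249465]
s (420, 330) [736.51745723 230.43054344  99.3710168 ]
e (430, 178) [798.07026284 221.89521015  98.95579993]
e (433, 215) [701.51184419 130.58908171  98.7943056 ]
e (430, 250) [689.8660463  113.63479668  37.5553121 ]
e (400, 210) [684.43605309 190.37271747  83.90002583]
((761.9493408203125, 203.4801788330078), (146.8266143798828, 184.89886474609375), 3.5391387939453125) [[682.9691   291.22147 ]
 [694.38293  106.675224]
 [840.92957  115.73889 ]
 [829.51575  300.28513 ]] 98.97440962071857
[666.83562416 104.21572333  20.04216399] [837.18276589 284.12777331 102.42379914]
```

```bash
python3 -m crank '{"delta_pos": [[0,0,0],[0,0,0],[0,0,0],[0.0283,-0.0354,0],[0,0,0.035],[0,0,0.035],[0,0,0.02],[0,0,0]], "twist": [0.1,0.1,0.09,0,0,0,0,0]}' 0
python3 - <<'E'
from h import *
s=arm.read_state();p,D=imaging.get_image("wrist");print(s["position"],s["ee_rot"],s["contact_force"]);cv2.imwrite("pics/w1.png",p);np.save("pics/w1d.npy",D)
p,D=imaging.get_image("scene");cv2.imwrite("pics/s1.png",cv2.resize(p[180:330,160:360],None,fx=4,fy=4))
E
```

```text
clock: 0.82
position: [587.7, -24.2, 208.6]
ee_rot: [0.145, 0.989, -0.001, -0.005]
contact_force: [-0.4, -0.1, -0.8]
gripper_width: -0.3
[587.70974459 -24.20294323 208.61633281] [ 0.14517476  0.98939046 -0.0012625  -0.0054047 ] [-0.37531129 -0.07435541 -0.83348136]
```

View pics/w1.png

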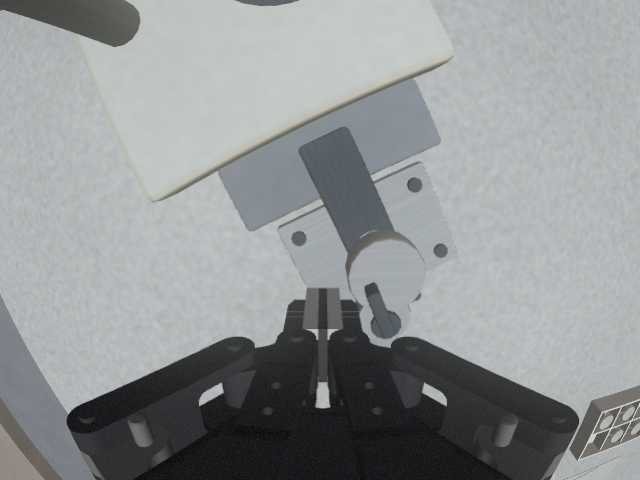

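View pics/s1.png

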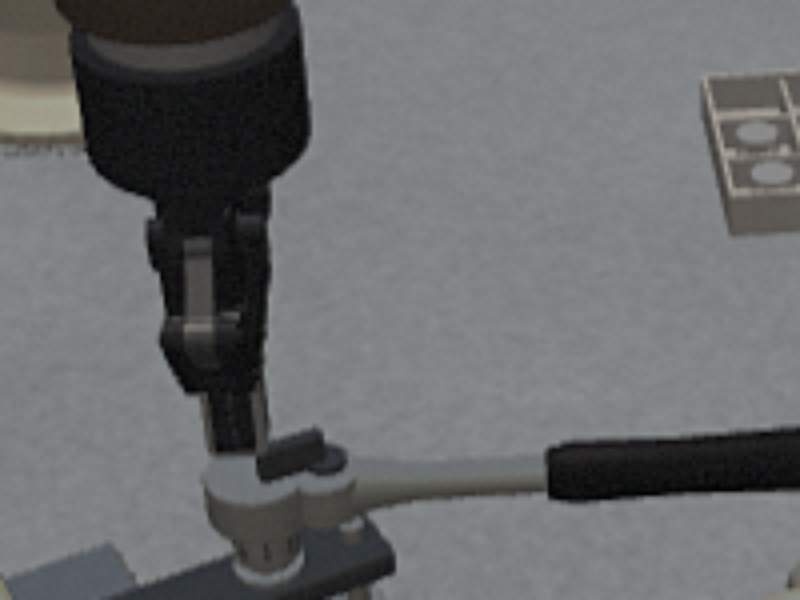

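Run:
```python
from h import *
P=np.array([587.71,-24.2,208.62]);Q=np.array([.14517,.98939,-.00126,-.0054])
D=np.load("pics/w1d.npy")
vv,uu=np.mgrid[220:345,340:435];px=np.stack([uu.ravel(),vv.ravel()],1)
X=depthpt("wrist",px,D,P,Q); h=X[abs(X[:,2]-100)<2.5]
print(onz("wrist",[(386,272),(386,323)],100,P,Q))
t=X[(X[:,2]>111)&(X[:,2]<122)];r=cv2.minAreaRect(t[:,:2].astype(np.float32));print("tab",t.mean(0),r,cv2.boxPoints(r))
print(cv2.minEnclosingCircle(cv2.convexHull(h[h[:,1]<-10][:,:2].astype(np.float32))))
print(onz("wrist",[(305,320),(343,320),(323,330)],136,P,Q))
```

```text
[[553.11872941 -16.43556369 100.        ]
 [559.92358387  13.11664206 100.        ]]
tab [561.98839647  -3.08327506 116.73794997] ((561.9818725585938, -1.4479255676269531), (7.381622791290283, 27.55109977722168), 6.421761989593506) [[556.77344   11.828386]
 [559.855    -15.549845]
 [567.1903   -14.724237]
 [564.10876   12.653994]]
((553.0580444335938, -13.650684356689453), 21.208133697509766)
[[594.78359814 -20.21101707 136.        ]
 [579.02403876 -15.39384726 136.        ]
 [588.75363029 -13.14342002 136.        ]]
```

```bash
python3 -m crank '{"delta_pos": [[0,0,0.0155],[0,0,0.0155],[0,0,0],[0.01,0,0]], "twist": [0,0,0,0]}' 0; python3 -m crank '{"delta_pos": [[0.004,0,0],[0.004,0,0]], "twist": [0,0]}';  python3 -m crank '{"delta_pos": [[0.003,0,0],[0.003,0,0]], "twist": [0,0]}'
python3 - <<'E'
from h import *
p,D=imaging.get_image("wrist");cv2.imwrite("pics/w2.png",cv2.resize(p[200:400,240:440],None,fx=3,fy=3))
E
```

```text
clock: 1.25
position: [583.0, -20.9, 184.2]
ee_rot: [0.144, 0.99, 0.0, 0.002]
contact_force: [0.8, -0.2, 1.2]
gripper_width: -0.0
clock: 1.42
position: [573.5, -18.3, 184.7]
ee_rot: [0.144, 0.99, 0.0, 0.001]
contact_force: [0.0, -0.5, 0.3]
gripper_width: -0.2
clock: 1.58
position: [568.9, -17.0, 184.7]
ee_rot: [0.144, 0.99, 0.0, 0.003]
contact_force: [2.7, -4.4, 0.8]
gripper_width: -0.2
```

View pics/w2.png

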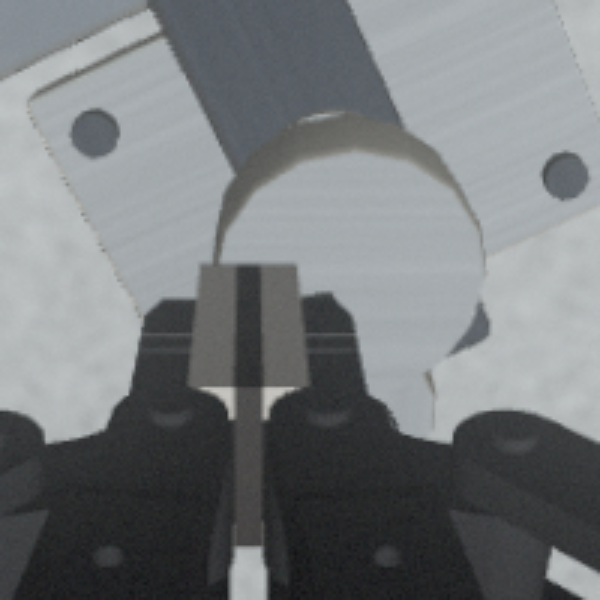

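```bash
python3 -m crank '{"delta_pos": [[-0.008,0,0],[0,0,0.006],[0,0,0.002],[0,0,0]], "twist": [0,0,0,0]}' 0; python3 -m crank '{"delta_pos": [[0.004,0,0],[0,0,0]], "twist": [0,0]}';  python3 -m crank '{"delta_pos": [[0.004,0,0],[0,0,0]], "twist": [0,0]}'
```

```text
clock: 1.97
position: [574.9, -19.2, 173.5]
ee_rot: [0.145, 0.989, -0.0, -0.001]
contact_force: [0.0, -0.0, -0.4]
gripper_width: 0.2
clock: 2.13
position: [572.1, -17.8, 175.1]
ee_rot: [0.144, 0.99, 0.0, 0.001]
contact_force: [1.8, 0.1, 0.3]
gripper_width: -0.0
clock: 2.3
position: [570.2, -16.5, 177.0]
ee_rot: [0.144, 0.99, 0.001, 0.004]
contact_force: [4.4, -2.3, 3.5]
gripper_width: -0.3
```

```bash
python3 -m crank '{"delta_pos": [[0.003,0,0],[0,0,0]], "twist": [0,0]}';  python3 -m crank '{"delta_pos": [[0.003,0,0],[0,0,0]], "twist": [0,0]}'
python3 - <<'E'
from h import *
p,D=imaging.get_image("wrist");cv2.imwrite("pics/w3.png",cv2.resize(p[200:400,240:440],None,fx=3,fy=3))
p,D=imaging.get_image("scene");cv2.imwrite("pics/s3.png",cv2.resize(p[180:330,160:360],None,fx=4,fy=4))
E
```

```text
clock: 2.47
position: [568.4, -15.7, 178.2]
ee_rot: [0.143, 0.99, 0.001, 0.005]
contact_force: [7.2, -3.0, 8.0]
gripper_width: -0.2
clock: 2.63
position: [566.3, -14.8, 179.5]
ee_rot: [0.143, 0.99, 0.001, 0.007]
contact_force: [1.8, -0.9, 18.4]
gripper_width: 0.1
```

View pics/w3.png

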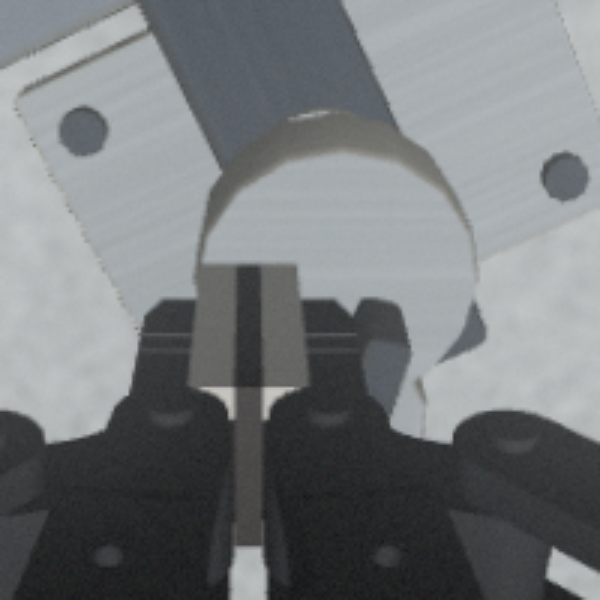

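View pics/s3.png

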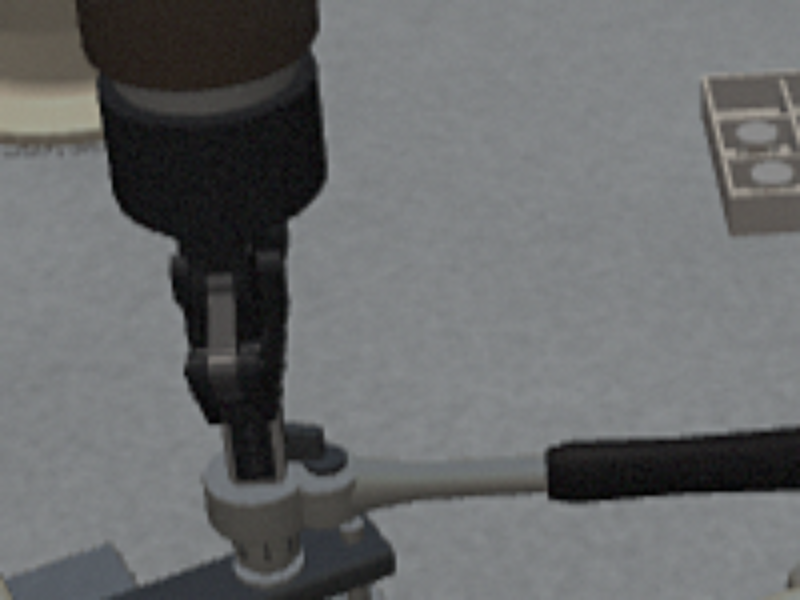

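```bash
python3 -m crank '{"delta_pos": [[0,0,-0.006],[-0.01,0,-0.02],[-0.02,0,-0.03],[-0.02,0,-0.03],[0,0,0]], "twist": [0,0,0,0,0]}'
python3 - <<'E'
from h import *
s=arm.read_state();P,Q=s["position"],s["ee_rot"]
p,D=imaging.get_image("wrist");cv2.imwrite("pics/w4.png",cv2.resize(p[150:400,250:510],None,fx=2.4,fy=2.4)); np.save("pics/w4d.npy",D)
vv,uu=np.mgrid[200:345,340:460];px=np.stack([uu.ravel(),vv.ravel()],1)
X=depthpt("wrist",px,D,P,Q);t=X[(X[:,2]>112)&(X[:,2]<122)];r=cv2.minAreaRect(t[:,:2].astype(np.float32));print(P,Q,"tab",t.mean(0),r,cv2.boxPoints(r))
E
```

```text
clock: 3.15
position: [614.1, -29.9, 267.3]
ee_rot: [0.144, 0.99, 0.001, 0.006]
contact_force: [0.9, 1.5, 1.1]
gripper_width: -0.0
[614.1040568  -29.89874881 267.29476832] [1.44239975e-01 9.89525711e-01 7.47776199e-04 5.75657761e-03] tab [5.52821177e+02 3.60358730e-01 1.16360606e+02] ((552.72802734375, 1.503748893737793), (27.2851619720459, 7.902467727661133), 52.71896743774414) [[541.32043    -6.9579372]
 [547.6083    -11.744659 ]
 [564.1356      9.965435 ]
 [557.8478     14.752157 ]]
```

View pics/w4.png

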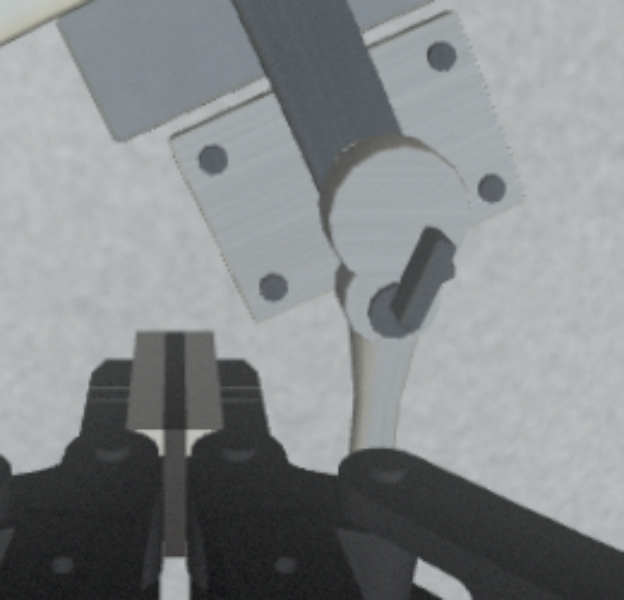

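```bash
python3 -m crank '{"delta_pos": [[0.0125,0.0334,0],[0.0125,0.0334,0],[0.0125,0.0334,0],[0.0125,0.0334,0],[0.0127,0.0334,0],[0,0,0.03],[0,0,0.03],[0,0,0]], "twist": [0,0,0,0,0,0,0,0]}' 0.55
python3 - <<'E'
from h import *
s=arm.read_state();P,Q=s["position"],s["ee_rot"];print(P,Q)
p,D=imaging.get_image("wrist");cv2.imwrite("pics/w5.png",p)
p,D=imaging.get_image("side");cv2.imwrite("pics/e5.png",p[100:350,300:640])
E
```

```text
clock: 3.87
position: [592.4, 147.9, 193.5]
ee_rot: [0.145, 0.989, -0.004, -0.007]
contact_force: [-1.4, -0.4, -2.1]
gripper_width: 47.0
[592.4489991  147.93673797 193.48567173] [ 0.14472546  0.98943725 -0.00358949 -0.00745594]
```

View pics/w5.png

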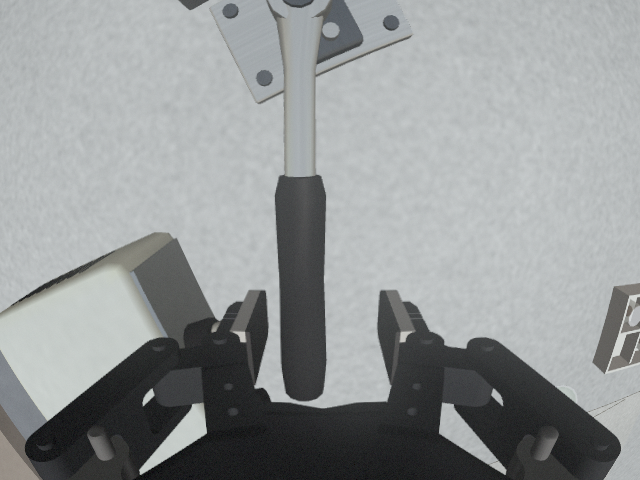

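View pics/e5.png

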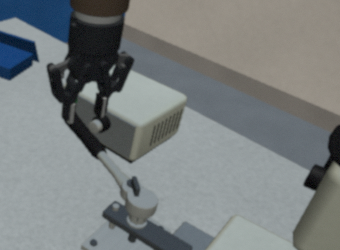

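```bash
python3 -m crank '{"delta_pos": [[-0.009,0.0027,0],[0,0,0.024],[0,0,0.022],[0,0,0],[0,0,0]], "twist": [0,0,0,0,0]}' 0.5
python3 - <<'E'
from h import *
s=arm.read_state();P,Q=s["position"],s["ee_rot"];print(P,Q,s["contact_force"])
p,D=imaging.get_image("wrist");cv2.imwrite("pics/w6.png",p)
E
```

```text
clock: 4.38
position: [607.8, 148.1, 155.7]
ee_rot: [0.145, 0.989, -0.0, 0.0]
contact_force: [1.6, 0.2, -0.1]
gripper_width: 42.6
[607.77739329 148.06503746 155.71103643] [ 1.44735310e-01  9.89470366e-01 -1.66507313e-04  2.40004285e-04] [ 1.56257419  0.24454549 -0.10774349]
```

View pics/w6.png

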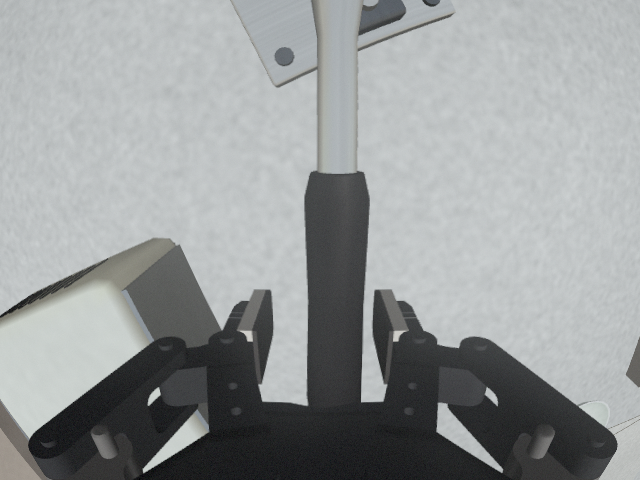

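```bash
python3 -m crank '{"delta_pos": [[0.005,0,0.006],[0,0,0.004],[0.0136,-0.0005,0],[0.0136,-0.0005,0],[0.0136,-0.0005,0],[0.0136,-0.0005,0],[0,0,0],[0,0,0]], "twist": [0,0,-0.08,-0.08,-0.08,-0.08,0,0]}' 0.5
cat > st.py <<'E'
from h import *
import sys
s=arm.read_state();P,Q=s["position"],s["ee_rot"]
N=np.array([553.1,-15.0]);r=P[:2]-N;M=R.from_quat(Q).as_matrix()
print("t",round(s["clock"],2),"R",round(np.hypot(*r),1),"ang(wrench)",round(np.arctan2(-r[0],r[1])-0.148,3),"tool",round(np.arctan2(-M[0,1],M[1,1])-0.148,3),"z",round(P[2],1),"F tool",np.round(M.T@s["contact_force"],2),"w",round(s["gripper_width"],1))
if len(sys.argv)>1:
    p,D=imaging.get_image("wrist");cv2.imwrite(sys.argv[1],p)
E
python3 st.py pics/w7.png
```

```text
clock: 5.1
position: [548.4, 157.5, 145.8]
ee_rot: [-0.015, 1.0, 0.0, 0.001]
contact_force: [1.2, 0.2, 0.6]
gripper_width: 42.6
t 5.1 R 172.5 ang(wrench) -0.121 tool -0.118 z 145.8 F tool [-1.25  0.13 -0.57] w 42.6
```

View pics/w7.png

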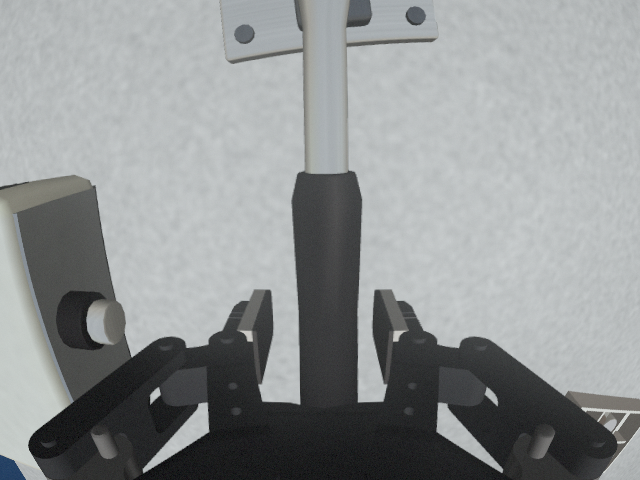

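```bash
python3 -m crank '{"delta_pos": [[0.0136,-0.0005,0],[0.0136,-0.0005,0],[0.0136,-0.0005,0],[0.0136,-0.0005,0],[0.0136,-0.0005,0],[0.0136,-0.0005,0],[0,0,0],[0,0,0]], "twist": [-0.08,-0.08,-0.08,-0.08,-0.08,-0.08,0,0]}'; python3 st.py;  python3 -m crank '{"delta_pos": [[0.0136,-0.0005,0],[0.0136,-0.0005,0],[0.0136,-0.0005,0],[0.0136,-0.0005,0],[0.0136,-0.0005,0],[0.0136,-0.0005,0],[0,0,0],[0,0,0]], "twist": [-0.08,-0.08,-0.08,-0.08,-0.08,-0.08,0,0]}'; python3 st.py pics/w8.png
```

```text
clock: 5.82
position: [471.2, 136.0, 145.4]
ee_rot: [-0.251, 0.968, 0.0, 0.001]
contact_force: [0.7, 0.7, -0.5]
gripper_width: 42.9
t 5.82 R 171.8 ang(wrench) 0.349 tool 0.36 z 145.4 F tool [-0.94  0.22  0.53] w 42.9
clock: 6.48
position: [412.2, 81.3, 145.3]
ee_rot: [-0.474, 0.881, -0.0, 0.001]
contact_force: [0.1, 0.5, -0.0]
gripper_width: 42.8
t 6.48 R 170.6 ang(wrench) 0.823 tool 0.839 z 145.3 F tool [-0.49  0.19  0.02] w 42.8
```

View pics/w8.png

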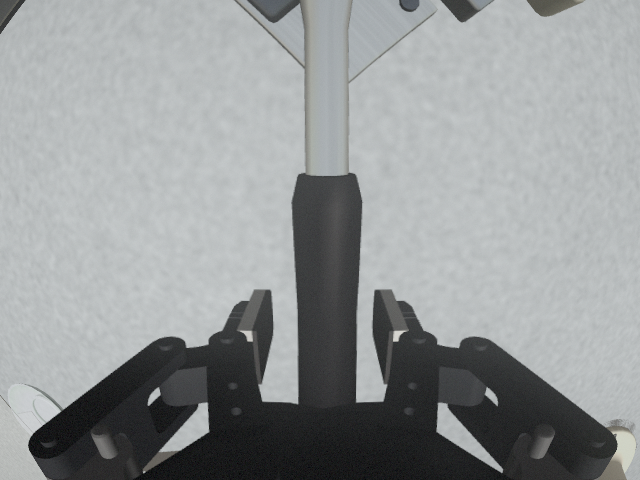

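```bash
C4='x'; python3 -m crank '{"delta_pos": [[0,0,0],[0,0,0],[-0.0136,-0.0005,0],[-0.0136,-0.0005,0],[-0.0136,-0.0005,0],[-0.0136,-0.0005,0]], "twist": [0,0,0.08,0.08,0.08,0.08]}' 0.38 >/dev/null; python3 st.py;  python3 -m crank '{"delta_pos": [[-0.0136,-0.0005,0],[-0.0136,-0.0005,0],[-0.0136,-0.0005,0],[-0.0136,-0.0005,0]], "twist": [0.08,0.08,0.08,0.08]}' >/dev/null; python3 st.py; python3 -m crank '{"delta_pos": [[-0.0136,-0.0005,0],[-0.0136,-0.0005,0]], "twist": [0.08,0.08]}' >/dev/null; python3 st.py
```

```text
t 7.03 R 172.5 ang(wrench) 0.516 tool 0.517 z 144.4 F tool [ 2.74 -0.39 -1.53] w 32.4
t 7.37 R 173.1 ang(wrench) 0.199 tool 0.197 z 144.3 F tool [ 2.48  0.02 -2.62] w 32.2
t 7.53 R 173.3 ang(wrench) 0.043 tool 0.037 z 144.2 F tool [ 3.94  1.45 -3.28] w 32.1
```

```bash
python3 -m crank '{"delta_pos": [[-0.0136,-0.0005,0],[-0.0136,-0.0005,0]], "twist": [0.08,0.08]}' >/dev/null; python3 st.py;python3 -m crank '{"delta_pos": [[-0.0136,-0.0005,0],[-0.0136,-0.0005,0]], "twist": [0.08,0.08]}' >/dev/null; python3 st.py;python3 -m crank '{"delta_pos": [[-0.0136,-0.0005,0],[-0.0136,-0.0005,0]], "twist": [0.08,0.08]}' >/dev/null; python3 st.py;python3 -m crank '{"delta_pos": [[0,0,0],[0,0,0]], "twist": [0,0]}' >/dev/null; python3 st.py pics/w9.png
```

```text
t 7.7 R 173.3 ang(wrench) -0.113 tool -0.123 z 144.1 F tool [ 6.43  0.54 -3.44] w 32.5
t 7.87 R 173.5 ang(wrench) -0.269 tool -0.283 z 144.1 F tool [ 6.25  1.77 -3.45] w 32.3
t 8.03 R 173.5 ang(wrench) -0.424 tool -0.443 z 144.0 F tool [ 7.12  0.69 -3.68] w 32.6
t 8.2 R 173.4 ang(wrench) -0.427 tool -0.438 z 143.9 F tool [ 5.95  2.69 -1.64] w 32.2
```

View pics/w9.png

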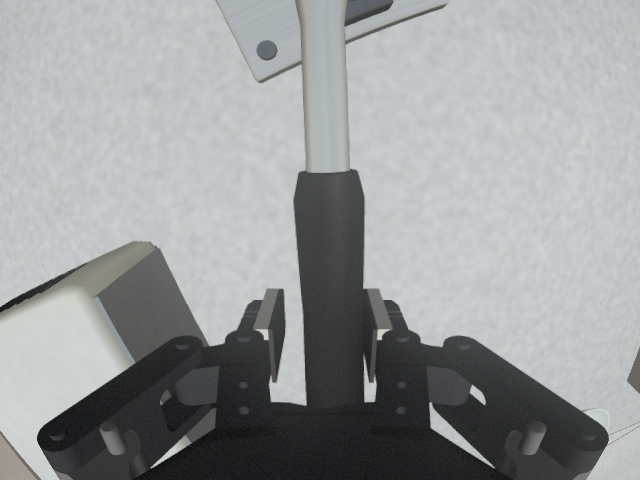

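```bash
for i in 1 2 3 4; do python3 -m crank '{"delta_pos": [[0,0,0]], "twist": [0]}' >/dev/null; python3 st.py; done; python3 -m crank '{"delta_pos": [[0.005,0,0],[0,0,0],[0,0,0]], "twist": [0,0,0]}'>/dev/null; for i in 1 2 3 4; do python3 -m crank '{"delta_pos": [[0,0,0]], "twist": [0]}' >/dev/null; python3 st.py; done
```

```text
t 8.33 R 173.3 ang(wrench) -0.422 tool -0.437 z 144.0 F tool [ 6.35  2.11 -0.57] w 32.4
t 8.42 R 173.3 ang(wrench) -0.421 tool -0.437 z 144.0 F tool [ 5.49  1.64 -1.47] w 32.2
t 8.5 R 173.3 ang(wrench) -0.421 tool -0.437 z 143.9 F tool [ 5.6   1.69 -0.29] w 32.6
t 8.58 R 173.3 ang(wrench) -0.421 tool -0.437 z 143.9 F tool [ 6.1   0.81 -1.02] w 32.3
t 8.92 R 172.9 ang(wrench) -0.393 tool -0.437 z 144.0 F tool [ 5.02  0.52 -0.34] w 32.6
t 9.0 R 172.9 ang(wrench) -0.393 tool -0.437 z 144.0 F tool [ 4.44 -0.51 -1.28] w 32.2
t 9.08 R 172.9 ang(wrench) -0.393 tool -0.437 z 144.0 F tool [ 5.2  -0.05 -0.28] w 32.5
t 9.17 R 172.9 ang(wrench) -0.393 tool -0.437 z 144.0 F tool [5.05 0.31 0.26] w 32.6
```

```bash
for k in 1 2; do python3 -m crank '{"delta_pos": [[0.004,0,0],[0,0,0],[0,0,0]], "twist": [0,0,0]}'>/dev/null; for i in 1 2 3; do python3 -m crank '{"delta_pos": [[0,0,0]], "twist": [0]}' >/dev/null; python3 st.py; done; done; python3 st.py pics/w10.png
```

```text
t 9.5 R 172.7 ang(wrench) -0.374 tool -0.438 z 144.1 F tool [ 4.41 -2.11  1.95] w 32.2
t 9.58 R 172.8 ang(wrench) -0.376 tool -0.438 z 144.2 F tool [ 4.3  -2.81  2.26] w 32.5
t 9.67 R 172.9 ang(wrench) -0.378 tool -0.438 z 144.3 F tool [ 3.95 -3.08  2.83] w 32.3
t 10.0 R 173.8 ang(wrench) -0.358 tool -0.438 z 145.0 F tool [ 4.23 -1.84  1.94] w 32.4
t 10.08 R 173.8 ang(wrench) -0.358 tool -0.438 z 145.0 F tool [ 3.39 -2.61  0.94] w 32.4
t 10.17 R 173.8 ang(wrench) -0.358 tool -0.438 z 145.0 F tool [ 3.72 -1.2   2.24] w 32.3
t 10.17 R 173.8 ang(wrench) -0.358 tool -0.438 z 145.0 F tool [ 3.72 -1.2   2.24] w 32.3
```

View pics/w10.png

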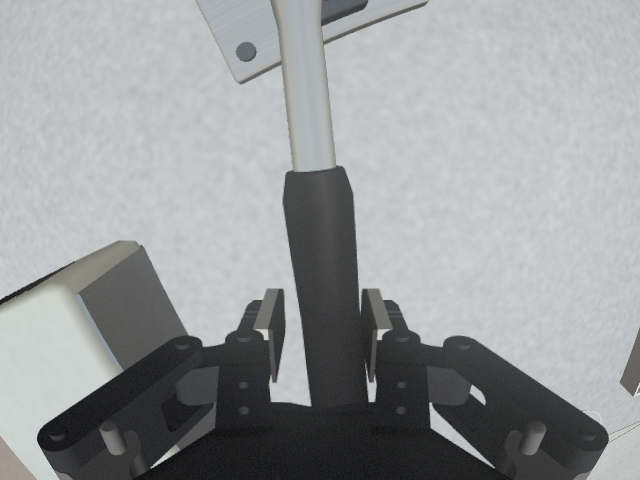

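```bash
for k in 1 2 3 4 5; do python3 -m crank '{"delta_pos": [[0.005,0,0],[0,0,0],[0,0,0],[0,0,0]], "twist": [-0.05,0,0,0]}'>/dev/null; python3 st.py; python3 -m crank '{"delta_pos": [[0,0,0]], "twist": [0]}' >/dev/null; python3 st.py; done; python3 st.py pics/w11.png
```

```text
t 10.55 R 174.6 ang(wrench) -0.332 tool -0.389 z 145.3 F tool [ 1.91 -1.08  1.12] w 32.4
t 10.63 R 174.5 ang(wrench) -0.332 tool -0.388 z 145.3 F tool [ 2.34 -1.    0.13] w 32.5
t 10.97 R 174.9 ang(wrench) -0.303 tool -0.339 z 145.3 F tool [ 2.87 -0.89 -0.74] w 32.1
t 11.05 R 174.9 ang(wrench) -0.303 tool -0.339 z 145.2 F tool [ 2.05  1.35 -1.87] w 32.4
t 11.38 R 175.1 ang(wrench) -0.274 tool -0.289 z 145.2 F tool [ 2.59 -0.15 -0.17] w 32.7
t 11.47 R 175.0 ang(wrench) -0.274 tool -0.289 z 145.1 F tool [ 2.74  0.7  -1.25] w 32.2
t 11.8 R 175.0 ang(wrench) -0.244 tool -0.239 z 144.9 F tool [ 2.37  0.29 -1.67] w 32.2
t 11.88 R 175.0 ang(wrench) -0.244 tool -0.239 z 144.9 F tool [ 1.99 -0.66 -0.63] w 32.5
t 12.22 R 174.9 ang(wrench) -0.215 tool -0.189 z 144.9 F tool [2.76 0.44 0.42] w 32.6
t 12.3 R 174.9 ang(wrench) -0.215 tool -0.189 z 144.9 F tool [1.9  0.45 0.1 ] w 32.4
t 12.3 R 174.9 ang(wrench) -0.215 tool -0.189 z 144.9 F tool [1.9  0.45 0.1 ] w 32.4
```

View pics/w11.png

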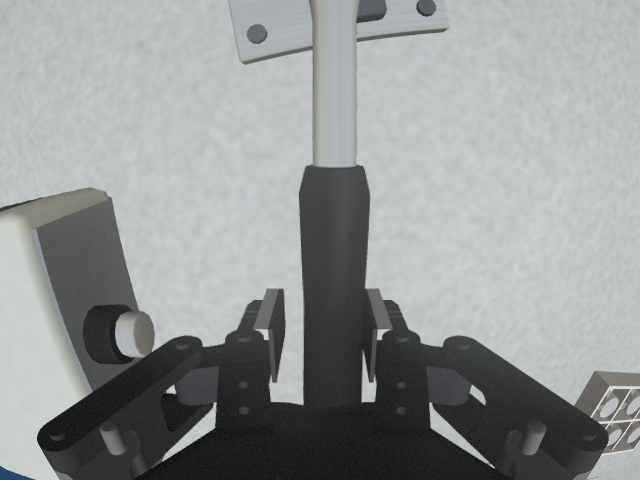

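```bash
cat > hc.py <<'E'
from h import *
import sys
# handle offset in tool frame from wrist depth
acc=[]
s=arm.read_state();p,D=imaging.get_image("wrist")
q=[0,0,0,1]
vv,uu=np.mgrid[180:400,240:410];px=np.stack([uu.ravel(),vv.ravel()],1)
X=depthpt("wrist",px,D,[0,0,0],q)  # tool frame
zt=s["position"][2]
H=X[(zt-X[:,2]>86)&(zt-X[:,2]<106)]
for y in (-50,-40,-30,-20):
    g=H[abs(H[:,1]-y)<1.5]
    # contiguous handle: choose near centre
    g=g[abs(g[:,0])<25]
    if len(g): acc.append((y,round(np.percentile(g[:,0],1),1),round(np.percentile(g[:,0],99),1)))
print(acc)
E
python3 hc.py; python3 st.py
for k in 1 2; do python3 -m crank '{"delta_pos": [[0.003,0,0],[0,0,0],[0,0,0],[0,0,0]], "twist": [0,0,0,0]}'>/dev/null; python3 st.py; python3 hc.py; done
```

```text
[(-50, np.float64(-6.9), np.float64(16.5)), (-40, np.float64(-6.6), np.float64(16.4)), (-30, np.float64(-6.3), np.float64(16.1)), (-20, np.float64(-6.3), np.float64(16.1))]
t 12.4 R 175.0 ang(wrench) -0.215 tool -0.189 z 144.8 F tool [ 2.36  0.49 -0.41] w 32.4
t 12.73 R 174.9 ang(wrench) -0.197 tool -0.188 z 144.9 F tool [ 1.39 -0.48 -0.61] w 32.5
[(-50, np.float64(-7.3), np.float64(15.8)), (-40, np.float64(-6.8), np.float64(15.6)), (-30, np.float64(-6.6), np.float64(15.9)), (-20, np.float64(-6.1), np.float64(15.5))]
t 13.12 R 175.0 ang(wrench) -0.18 tool -0.188 z 144.9 F tool [ 1.04 -0.16 -0.22] w 32.6
[(-50, np.float64(-8.7), np.float64(14.6)), (-40, np.float64(-7.9), np.float64(14.8)), (-30, np.float64(-7.0), np.float64(15.1)), (-20, np.float64(-6.5), np.float64(14.9))]
```

```bash
for k in 1 2; do python3 -m crank '{"delta_pos": [[0.002,0,0],[0,0,0],[0,0,0],[0,0,0]], "twist": [0,0,0,0]}'>/dev/null; python3 st.py; python3 hc.py;  python3 st.py;python3 -m crank '{"delta_pos": [[0,0,0]], "twist": [0]}'>/dev/null; python3 st.py;done
```

```text
t 13.5 R 175.0 ang(wrench) -0.169 tool -0.188 z 144.9 F tool [ 0.9   0.14 -0.17] w 32.4
[(-50, np.float64(-9.1), np.float64(13.8)), (-40, np.float64(-8.4), np.float64(14.0)), (-30, np.float64(-7.7), np.float64(14.4)), (-20, np.float64(-6.8), np.float64(14.8))]
t 13.55 R 175.0 ang(wrench) -0.169 tool -0.188 z 144.9 F tool [0.24 0.48 0.21] w 32.3
t 13.63 R 175.0 ang(wrench) -0.169 tool -0.188 z 145.0 F tool [ 0.49  0.25 -0.54] w 32.4
t 13.97 R 175.1 ang(wrench) -0.157 tool -0.188 z 144.9 F tool [ 1.08  0.28 -0.71] w 32.3
[(-50, np.float64(-9.7), np.float64(13.9)), (-40, np.float64(-8.8), np.float64(13.9)), (-30, np.float64(-8.2), np.float64(14.1)), (-20, np.float64(-7.2), np.float64(14.4))]
t 14.02 R 175.0 ang(wrench) -0.157 tool -0.188 z 144.9 F tool [ 1.53 -0.1   0.45] w 32.6
t 14.1 R 175.1 ang(wrench) -0.157 tool -0.188 z 144.9 F tool [ 0.69  0.72 -0.31] w 32.3
```

```bash
python3 -m crank '{"delta_pos": [[0.004,0,0],[0,0,0],[0,0,0],[0,0,0]], "twist": [-0.06,0,0,0]}'>/dev/null; python3 st.py; python3 hc.py; for k in 1 2 3; do python3 -m crank '{"delta_pos": [[0.005,0,0],[0,0,0],[0,0,0]], "twist": [-0.03,0,0]}'>/dev/null; python3 st.py; python3 hc.py;  python3 st.py;done
```

```text
t 14.43 R 175.2 ang(wrench) -0.134 tool -0.129 z 144.9 F tool [ 2.1   0.62 -0.13] w 32.2
[(-50, np.float64(-8.0), np.float64(15.5)), (-40, np.float64(-7.2), np.float64(15.3)), (-30, np.float64(-7.0), np.float64(15.4)), (-20, np.float64(-6.2), np.float64(15.1))]
t 14.73 R 175.3 ang(wrench) -0.107 tool -0.099 z 145.0 F tool [-0.19 -0.87  1.19] w 32.5
[(-50, np.float64(-8.2), np.float64(15.4)), (-40, np.float64(-6.9), np.float64(15.4)), (-30, np.float64(-6.7), np.float64(15.4)), (-20, np.float64(-6.2), np.float64(15.5))]
t 14.78 R 175.2 ang(wrench) -0.107 tool -0.099 z 144.9 F tool [ 0.66  0.28 -0.32] w 32.4
t 15.03 R 175.3 ang(wrench) -0.08 tool -0.069 z 145.0 F tool [ 0.34 -0.27 -0.58] w 32.3
[(-50, np.float64(-10.0), np.float64(13.1)), (-40, np.float64(-9.8), np.float64(12.7)), (-30, np.float64(-9.6), np.float64(12.4)), (-20, np.float64(-9.4), np.float64(12.3))]
t 15.08 R 175.4 ang(wrench) -0.08 tool -0.069 z 145.1 F tool [0.43 0.2  0.1 ] w 32.5
t 15.33 R 175.3 ang(wrench) -0.051 tool -0.039 z 145.0 F tool [-0.05 -0.79 -0.56] w 32.5
[(-50, np.float64(-10.7), np.float64(12.2)), (-40, np.float64(-10.6), np.float64(12.0)), (-30, np.float64(-10.5), np.float64(11.6)), (-20, np.float64(-10.4), np.float64(11.5))]
t 15.38 R 175.3 ang(wrench) -0.051 tool -0.039 z 145.0 F tool [-0.16 -1.   -0.21] w 32.5
```

```bash
for k in 1 2 3; do python3 -m crank '{"delta_pos": [[0,0,0],[0,0,0],[0,0,0],[0,0,0]], "twist": [0,0,0,0]}'>/dev/null; python3 st.py; python3 hc.py; done
```

```text
t 15.72 R 175.3 ang(wrench) -0.05 tool -0.038 z 144.9 F tool [0.51 0.32 0.55] w 32.8
[(-50, np.float64(-10.4), np.float64(12.5)), (-40, np.float64(-10.2), np.float64(12.2)), (-30, np.float64(-10.1), np.float64(11.9)), (-20, np.float64(-10.1), np.float64(11.9))]
t 16.1 R 175.3 ang(wrench) -0.049 tool -0.038 z 144.9 F tool [0.28 0.67 0.11] w 32.4
[(-50, np.float64(-10.5), np.float64(12.4)), (-40, np.float64(-10.3), np.float64(12.1)), (-30, np.float64(-10.2), np.float64(11.9)), (-20, np.float64(-10.1), np.float64(11.8))]
t 16.48 R 175.3 ang(wrench) -0.049 tool -0.038 z 144.9 F tool [-0.33  0.23 -0.39] w 32.6
[(-50, np.float64(-10.6), np.float64(12.5)), (-40, np.float64(-10.3), np.float64(12.1)), (-30, np.float64(-10.2), np.float64(11.9)), (-20, np.float64(-10.1), np.float64(11.6))]
```

```bash
for k in 1 2 3 4 5 6; do python3 -m crank '{"delta_pos": [[-0.005,0,0],[-0.005,0,0],[0,0,0]], "twist": [0.03,0.03,0]}'>/dev/null; python3 st.py; python3 -m crank '{"delta_pos": [[0,0,0]], "twist": [0]}'>/dev/null; python3 st.py; done; python3 hc.py
```

```text
t 16.78 R 175.4 ang(wrench) -0.107 tool -0.099 z 144.7 F tool [ 1.73 -0.71 -0.85] w 32.3
t 16.87 R 175.4 ang(wrench) -0.104 tool -0.098 z 144.7 F tool [ 1.73  0.59 -0.67] w 32.4
t 17.12 R 175.4 ang(wrench) -0.159 tool -0.158 z 144.6 F tool [ 2.91  0.3  -2.81] w 32.4
t 17.2 R 175.4 ang(wrench) -0.158 tool -0.157 z 144.6 F tool [ 4.   -0.5  -1.21] w 32.2
t 17.45 R 175.5 ang(wrench) -0.214 tool -0.218 z 144.5 F tool [ 4.56 -0.07 -2.33] w 32.5
t 17.53 R 175.5 ang(wrench) -0.213 tool -0.217 z 144.6 F tool [ 4.94 -0.19 -1.77] w 32.3
t 17.78 R 175.6 ang(wrench) -0.272 tool -0.277 z 144.6 F tool [ 4.58 -1.3  -3.17] w 32.4
t 17.87 R 175.5 ang(wrench) -0.271 tool -0.277 z 144.6 F tool [ 5.25 -1.84 -1.93] w 32.1
t 18.12 R 175.6 ang(wrench) -0.329 tool -0.337 z 144.6 F tool [ 4.9  -1.23 -3.51] w 32.4
t 18.2 R 175.6 ang(wrench) -0.327 tool -0.336 z 144.6 F tool [ 5.51 -2.41 -2.86] w 32.7
t 18.45 R 175.6 ang(wrench) -0.385 tool -0.397 z 144.5 F tool [ 5.34 -2.25 -3.32] w 32.4
t 18.53 R 175.6 ang(wrench) -0.384 tool -0.396 z 144.6 F tool [ 5.67 -1.93 -2.82] w 32.6
[(-50, np.float64(-8.5), np.float64(14.7)), (-40, np.float64(-7.8), np.float64(14.8)), (-30, np.float64(-6.9), np.float64(15.1)), (-20, np.float64(-6.4), np.float64(15.2))]
```

```bash
python3 -m crank '{"delta_pos": [[0.0138,-0.0006,0],[0.0138,-0.0006,0],[0.0138,-0.0006,0],[0.0138,-0.0006,0],[0.0138,-0.0006,0],[0.0138,-0.0006,0],[0.0138,-0.0006,0],[0.0138,-0.0006,0]], "twist": [-0.08,-0.08,-0.08,-0.08,-0.08,-0.08,-0.08,-0.08]}' >/dev/null; python3 st.py; python3 -m crank '{"delta_pos": [[0.0138,-0.0006,0],[0.0138,-0.0006,0],[0,0,0],[0,0,0]], "twist": [-0.08,-0.08,0,0]}' >/dev/null; python3 st.py; python3 hc.py
```

```text
t 19.25 R 176.6 ang(wrench) 0.228 tool 0.249 z 145.7 F tool [-0.43  0.53  0.22] w 32.7
t 19.58 R 175.8 ang(wrench) 0.39 tool 0.402 z 145.5 F tool [-0.36 -0.38  0.1 ] w 32.7
[(-50, np.float64(-7.8), np.float64(15.2)), (-40, np.float64(-7.3), np.float64(15.0)), (-30, np.float64(-6.9), np.float64(15.1)), (-20, np.float64(-6.6), np.float64(14.9))]
```

```bash
for k in 1 2 3 4 5 6 7; do python3 -m crank '{"delta_pos": [[-0.0052,0,0],[-0.0052,0,0],[0,0,0]], "twist": [0.03,0.03,0]}'>/dev/null; python3 st.py; done
```

```text
t 19.88 R 176.1 ang(wrench) 0.321 tool 0.341 z 145.2 F tool [-0.47  0.25  0.49] w 32.4
t 20.13 R 176.4 ang(wrench) 0.266 tool 0.282 z 145.0 F tool [-0.65 -0.64  0.52] w 32.3
t 20.38 R 176.6 ang(wrench) 0.21 tool 0.223 z 144.9 F tool [ 0.03 -0.33  0.35] w 32.4
t 20.63 R 176.7 ang(wrench) 0.153 tool 0.163 z 144.9 F tool [-0.42 -0.26 -0.14] w 32.2
t 20.88 R 176.8 ang(wrench) 0.097 tool 0.103 z 144.8 F tool [-0.02 -0.71 -0.02] w 32.6
t 21.13 R 176.8 ang(wrench) 0.045 tool 0.043 z 144.5 F tool [ 2.51  0.6  -2.32] w 32.4
t 21.38 R 176.8 ang(wrench) -0.012 tool -0.017 z 144.5 F tool [ 3.5  -0.78 -0.94] w 32.7
```

```bash
for k in 1 2 3 4; do python3 -m crank '{"delta_pos": [[-0.0052,0,0],[-0.0052,0,0],[0,0,0]], "twist": [0.03,0.03,0]}'>/dev/null; python3 st.py; done; python3 hc.py
```

```text
t 21.63 R 176.9 ang(wrench) -0.072 tool -0.077 z 144.4 F tool [ 3.94 -1.06 -0.86] w 32.2
t 21.88 R 177.0 ang(wrench) -0.13 tool -0.137 z 144.4 F tool [ 3.81 -0.72 -1.56] w 32.4
t 22.13 R 177.0 ang(wrench) -0.189 tool -0.197 z 144.4 F tool [ 5.31 -1.08 -0.61] w 32.6
t 22.38 R 177.1 ang(wrench) -0.248 tool -0.257 z 144.4 F tool [ 4.04 -2.02 -1.23] w 32.0
[(-50, np.float64(-8.3), np.float64(14.6)), (-40, np.float64(-7.8), np.float64(15.1)), (-30, np.float64(-7.0), np.float64(15.1)), (-20, np.float64(-6.4), np.float64(15.2))]
```

```bash
for k in 1 2 3; do python3 -m crank '{"delta_pos": [[-0.0052,0,0],[-0.0052,0,0],[0,0,0]], "twist": [0.03,0.03,0]}'>/dev/null; python3 st.py; python3 -m crank '{"delta_pos": [[0,0,0]], "twist": [0]}'>/dev/null; python3 st.py; done; python3 hc.py
```

```text
t 22.68 R 177.2 ang(wrench) -0.307 tool -0.317 z 144.4 F tool [ 5.41 -1.78 -0.61] w 32.5
t 22.77 R 177.2 ang(wrench) -0.305 tool -0.316 z 144.5 F tool [ 5.23 -2.41 -1.07] w 32.6
t 23.02 R 177.2 ang(wrench) -0.365 tool -0.377 z 144.4 F tool [ 5.86 -2.47 -1.16] w 32.1
t 23.1 R 177.2 ang(wrench) -0.363 tool -0.376 z 144.4 F tool [ 5.69 -2.94 -1.42] w 32.5
t 23.35 R 177.3 ang(wrench) -0.423 tool -0.437 z 144.4 F tool [ 6.32 -3.03 -0.59] w 32.4
t 23.43 R 177.2 ang(wrench) -0.421 tool -0.436 z 144.4 F tool [ 6.34 -2.05 -0.45] w 32.4
[(-50, np.float64(-8.6), np.float64(14.6)), (-40, np.float64(-7.8), np.float64(14.8)), (-30, np.float64(-6.9), np.float64(15.2)), (-20, np.float64(-6.4), np.float64(15.1))]
```

```bash
for k in 1 2; do python3 -m crank '{"delta_pos": [[-0.0052,-0.0004,0],[-0.0052,-0.0004,0],[0,0,0]], "twist": [0.03,0.03,0]}'>/dev/null; python3 st.py; python3 -m crank '{"delta_pos": [[0,0,0]], "twist": [0]}'>/dev/null; python3 st.py; done; python3 hc.py
```

```text
t 23.73 R 177.2 ang(wrench) -0.481 tool -0.497 z 144.4 F tool [ 6.57 -1.38 -2.17] w 32.6
t 23.82 R 177.2 ang(wrench) -0.48 tool -0.496 z 144.5 F tool [ 6.16  0.11 -0.51] w 32.4
t 24.07 R 177.1 ang(wrench) -0.54 tool -0.557 z 144.5 F tool [ 7.53  1.07 -1.19] w 32.4
t 24.15 R 177.0 ang(wrench) -0.538 tool -0.556 z 144.5 F tool [ 6.91  1.64 -0.32] w 32.5
[(-50, np.float64(-8.6), np.float64(14.8)), (-40, np.float64(-7.8), np.float64(14.8)), (-30, np.float64(-6.9), np.float64(15.1)), (-20, np.float64(-6.4), np.float64(15.2))]
```

```bash
cat > ha.py <<'E'
from h import *
s=arm.read_state();p,D=imaging.get_image("wrist");P,Q=s["position"],s["ee_rot"]
vv,uu=np.mgrid[20:470:2,60:600:2];px=np.stack([uu.ravel(),vv.ravel()],1)
X=depthpt("wrist",px,D,P,Q);im=p[px[:,1],px[:,0]].mean(1)
N=np.array([553.1,-15.0]);r=X[:,:2]-N;rad=np.hypot(*r.T);a=np.arctan2(-r[:,0],r[:,1])-.148
m=(X[:,2]>84)&(X[:,2]<106)&(rad>50)&(rad<150)
out=[]
for R0 in(60,80,100,120,135,145):
    k=m&(abs(rad-R0)<3)
    if k.sum()>8: out.append((R0,round(float(np.median(a[k])),3),int(k.sum())))
print("t",round(s["clock"],2),"handle",out)
if len(__import__('sys').argv)>1: cv2.imwrite(__import__('sys').argv[1],p)
E
python3 ha.py; python3 -m crank '{"delta_pos": [[0,0,-0.04],[0,0,-0.03]], "twist": [0,0]}'; python3 ha.py pics/w12.png;  python3 -m crank '{"delta_pos": [[0,0,0],[0,0,0],[0,0,0]], "twist": [0,0,0]}' >/dev/null; python3 ha.py;  python3 -m crank '{"delta_pos": [[0,0,0],[0,0,0],[0,0,0]], "twist": [0,0,0]}' ; python3 ha.py
```

```text
t 24.2 handle [(80, -0.503, 201), (100, -0.506, 206), (120, -0.507, 326), (135, -0.51, 304), (145, -0.508, 284)]
clock: 24.42
position: [621.8, 148.3, 215.1]
ee_rot: [0.202, 0.979, -0.0, 0.001]
contact_force: [0.6, 0.8, 1.9]
gripper_width: 32.6
t 24.42 handle [(60, -0.165, 93), (80, -0.157, 84), (100, -0.151, 79), (120, -0.16, 127), (135, -0.155, 126), (145, -0.155, 122)]
t 24.72 handle [(60, 0.095, 77), (80, 0.127, 77), (100, 0.135, 77), (120, 0.13, 122), (135, 0.134, 113), (145, 0.135, 108)]
clock: 25.02
position: [621.4, 147.6, 214.2]
ee_rot: [0.203, 0.979, -0.0, -0.0]
contact_force: [-0.2, 0.3, 0.2]
gripper_width: 32.4
t 25.02 handle [(60, 0.099, 76), (80, 0.128, 78), (100, 0.134, 75), (120, 0.129, 120), (135, 0.13, 113), (145, 0.132, 107)]
```

View pics/w12.png

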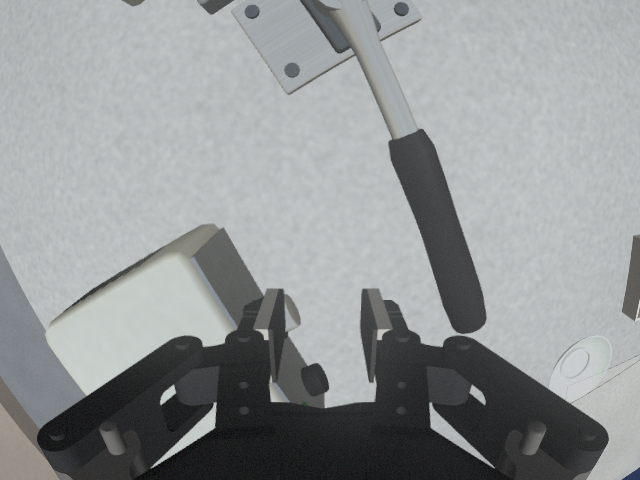

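```bash
python3 -m crank '{"delta_pos": [[0,0,0],[0,0,0],[0,0,0],[0,0,0],[0,0,0],[0,0,0],[0.037,0.0115,0],[0.037,0.0115,0]], "twist": [-0.115,-0.115,-0.115,-0.115,-0.115,-0.115,0,0]}' 0.45 >/dev/null; python3 -m crank '{"delta_pos": [[0.0365,0.0115,0],[0,0,0],[0,0,0]], "twist": [0,0,0]}'>/dev/null; python3 st.py; python3 hc.py; python3 ha.py
```

```text
t 25.98 R 172.2 ang(wrench) 0.141 tool 0.134 z 215.3 F tool [-0.67 -0.26  0.07] w 38.5
[(-40, np.float64(-9.2), np.float64(13.7)), (-30, np.float64(-8.8), np.float64(13.9)), (-20, np.float64(-8.4), np.float64(14.3))]
t 26.03 handle [(60, 0.149, 92), (80, 0.157, 90), (100, 0.163, 75), (120, 0.158, 131), (135, 0.156, 131), (145, 0.161, 120)]
```

```bash
python3 -m crank '{"delta_pos": [[0.002,0,0.035],[0,0,0.035],[0,0,0],[0,0,0]], "twist": [0,0,0,0]}' 0.38 >/dev/null; python3 st.py; python3 hc.py; for k in 1 2 3 4 5 6 7 8 9 10; do python3 -m crank '{"delta_pos": [[-0.0052,0,0]], "twist": [0.03]}'>/dev/null; python3 st.py; done
```

```text
t 26.42 R 171.5 ang(wrench) 0.141 tool 0.132 z 143.7 F tool [ 0.68  0.76 -0.07] w 32.5
[(-50, np.float64(-10.1), np.float64(12.4)), (-40, np.float64(-9.9), np.float64(12.6)), (-30, np.float64(-9.5), np.float64(12.7)), (-20, np.float64(-9.0), np.float64(12.8))]
t 26.55 R 172.0 ang(wrench) 0.107 tool 0.102 z 146.4 F tool [ 1.15 -0.16 -0.09] w 32.8
t 26.63 R 172.2 ang(wrench) 0.074 tool 0.071 z 147.0 F tool [0.99 0.05 0.6 ] w 32.7
t 26.72 R 172.2 ang(wrench) 0.046 tool 0.04 z 146.9 F tool [3.34 1.08 0.03] w 32.3
t 26.8 R 172.2 ang(wrench) 0.019 tool 0.01 z 146.8 F tool [ 5.24  1.52 -1.1 ] w 32.7
t 26.88 R 172.1 ang(wrench) -0.008 tool -0.02 z 146.8 F tool [ 5.66  1.32 -1.47] w 32.6
t 26.97 R 172.2 ang(wrench) -0.038 tool -0.05 z 146.8 F tool [ 4.99  1.75 -1.69] w 32.6
t 27.05 R 172.3 ang(wrench) -0.067 tool -0.08 z 146.8 F tool [ 6.35  1.34 -0.95] w 32.6
t 27.13 R 172.3 ang(wrench) -0.097 tool -0.11 z 146.8 F tool [ 4.6   1.38 -0.59] w 32.1
t 27.22 R 172.3 ang(wrench) -0.127 tool -0.14 z 146.8 F tool [ 5.64  1.85 -1.69] w 32.3
t 27.3 R 172.4 ang(wrench) -0.157 tool -0.17 z 146.8 F tool [ 5.55  1.38 -1.77] w 32.6
```

```bash
for k in 1 2 3 4; do python3 -m crank '{"delta_pos": [[-0.0052,0,0],[-0.0052,0,0],[0,0,0]], "twist": [0.03,0.03,0]}'>/dev/null; python3 st.py; python3 -m crank '{"delta_pos": [[0,0,0]], "twist": [0]}'>/dev/null; python3 st.py; done; python3 hc.py
```

```text
t 27.55 R 172.5 ang(wrench) -0.221 tool -0.229 z 146.8 F tool [ 5.15  1.14 -3.34] w 32.7
t 27.63 R 172.5 ang(wrench) -0.22 tool -0.228 z 146.6 F tool [ 5.02  1.16 -2.57] w 32.5
t 27.88 R 172.5 ang(wrench) -0.28 tool -0.288 z 146.5 F tool [ 5.52  0.36 -2.81] w 32.5
t 27.97 R 172.4 ang(wrench) -0.279 tool -0.287 z 146.3 F tool [ 6.08 -0.26 -3.58] w 32.1
t 28.22 R 172.5 ang(wrench) -0.34 tool -0.348 z 146.1 F tool [ 6.07  0.23 -2.8 ] w 32.4
t 28.3 R 172.4 ang(wrench) -0.338 tool -0.347 z 146.0 F tool [ 5.21  0.08 -2.6 ] w 32.5
t 28.55 R 172.5 ang(wrench) -0.399 tool -0.408 z 145.9 F tool [ 6.83 -0.46 -4.14] w 32.7
t 28.63 R 172.4 ang(wrench) -0.397 tool -0.407 z 145.9 F tool [ 6.9  -0.38 -2.66] w 32.6
[(-50, np.float64(-8.2), np.float64(14.9)), (-40, np.float64(-7.8), np.float64(15.3)), (-30, np.float64(-7.0), np.float64(15.2)), (-20, np.float64(-6.5), np.float64(15.3))]
```

```bash
for k in 1 2 3; do python3 -m crank '{"delta_pos": [[0.002,0,0],[0.002,0,0],[0.002,0,0],[0.002,0,0]], "twist": [-0.0118,-0.0118,-0.0118,-0.0118]}'>/dev/null; python3 st.py; python3 -m crank '{"delta_pos": [[0.002,0,0],[0.002,0,0],[0.002,0,0],[0.002,0,0]], "twist": [-0.0118,-0.0118,-0.0118,-0.0118]}'>/dev/null; python3 st.py; done;python3 hc.py
```

```text
t 29.02 R 172.4 ang(wrench) -0.351 tool -0.359 z 146.0 F tool [ 5.13 -1.12 -2.76] w 32.5
t 29.35 R 172.8 ang(wrench) -0.309 tool -0.312 z 145.3 F tool [ 2.55 -1.19 -1.28] w 32.3
t 29.68 R 173.1 ang(wrench) -0.264 tool -0.265 z 145.0 F tool [ 0.69 -0.69  0.04] w 32.6
t 30.02 R 173.0 ang(wrench) -0.216 tool -0.218 z 145.0 F tool [ 0.49 -0.48 -0.77] w 32.6
t 30.35 R 173.1 ang(wrench) -0.169 tool -0.171 z 145.0 F tool [-0.22 -0.1  -0.27] w 32.6
t 30.68 R 173.1 ang(wrench) -0.123 tool -0.124 z 145.0 F tool [-0.17  0.4   1.09] w 32.4
[(-50, np.float64(-8.3), np.float64(15.1)), (-40, np.float64(-7.9), np.float64(15.1)), (-30, np.float64(-7.0), np.float64(15.1)), (-20, np.float64(-6.5), np.float64(15.1))]
```

```bash
python3 -m crank '{"delta_pos": [[0.002,0,0],[0.002,0,0],[0,0,0],[0,0,0]], "twist": [0,0,0,0]}'>/dev/null; python3 st.py; python3 hc.py; for k in 1 2 3; do python3 -m crank '{"delta_pos": [[0,0,0]], "twist": [0]}'>/dev/null; python3 st.py;done; python3 hc.py; python3 ha.py
```

```text
t 31.07 R 173.1 ang(wrench) -0.1 tool -0.125 z 145.0 F tool [ 0.2  -0.26 -0.53] w 32.1
[(-50, np.float64(-9.8), np.float64(13.3)), (-40, np.float64(-9.2), np.float64(13.4)), (-30, np.float64(-8.4), np.float64(13.7)), (-20, np.float64(-7.6), np.float64(14.0))]
t 31.2 R 173.1 ang(wrench) -0.101 tool -0.125 z 144.9 F tool [-0.51 -0.45  0.52] w 32.5
t 31.28 R 173.1 ang(wrench) -0.101 tool -0.125 z 144.9 F tool [ 0.41 -0.4  -0.4 ] w 32.5
t 31.37 R 173.1 ang(wrench) -0.1 tool -0.125 z 144.9 F tool [ 0.3  -0.39  0.11] w 32.4
[(-50, np.float64(-9.5), np.float64(13.5)), (-40, np.float64(-8.8), np.float64(13.8)), (-30, np.float64(-8.4), np.float64(14.1)), (-20, np.float64(-7.2), np.float64(14.4))]
t 31.42 handle [(80, -0.075, 199), (100, -0.074, 202), (120, -0.072, 319), (135, -0.076, 301), (145, -0.075, 276)]
```

```bash
python3 -m crank '{"delta_pos": [[0.002,0,0],[0,0,0],[0,0,0]], "twist": [-0.04,0,0]}'>/dev/null; python3 st.py; python3 hc.py; for k in 1 2 3 4 5 6 7 8 9 10 11 12 13 14; do python3 -m crank '{"delta_pos": [[-0.0026,0,0]], "twist": [0.015]}'>/dev/null; python3 st.py; done; python3 ha.py
```

```text
t 31.72 R 173.2 ang(wrench) -0.088 tool -0.086 z 144.9 F tool [0.62 0.68 0.22] w 32.5
[(-50, np.float64(-9.7), np.float64(13.2)), (-40, np.float64(-9.3), np.float64(13.1)), (-30, np.float64(-9.2), np.float64(13.0)), (-20, np.float64(-9.0), np.float64(12.9))]
t 31.85 R 173.1 ang(wrench) -0.102 tool -0.101 z 144.9 F tool [-0.36  0.41  0.29] w 33.0
t 31.93 R 173.2 ang(wrench) -0.118 tool -0.117 z 144.9 F tool [ 1.32 -0.55 -0.4 ] w 32.4
t 32.02 R 173.2 ang(wrench) -0.133 tool -0.132 z 144.8 F tool [ 3.17  0.51 -0.68] w 32.5
t 32.1 R 173.2 ang(wrench) -0.147 tool -0.147 z 144.8 F tool [ 3.55  0.75 -1.94] w 32.5
t 32.18 R 173.2 ang(wrench) -0.161 tool -0.162 z 144.8 F tool [ 5.05  1.12 -2.06] w 32.4
t 32.27 R 173.2 ang(wrench) -0.176 tool -0.177 z 144.8 F tool [ 4.33  1.44 -2.02] w 32.6
t 32.35 R 173.3 ang(wrench) -0.191 tool -0.192 z 144.8 F tool [ 6.55  0.82 -3.55] w 32.6
t 32.43 R 173.3 ang(wrench) -0.206 tool -0.206 z 144.8 F tool [ 5.55  1.21 -3.53] w 32.6
t 32.52 R 173.3 ang(wrench) -0.22 tool -0.222 z 144.7 F tool [ 5.72  1.04 -3.53] w 32.6
t 32.6 R 173.3 ang(wrench) -0.234 tool -0.237 z 144.7 F tool [ 6.97  0.08 -2.91] w 32.5
t 32.68 R 173.3 ang(wrench) -0.248 tool -0.252 z 144.7 F tool [ 5.74  0.68 -2.23] w 32.3
t 32.77 R 173.2 ang(wrench) -0.262 tool -0.267 z 144.6 F tool [ 6.46  0.32 -3.81] w 32.7
t 32.85 R 173.3 ang(wrench) -0.278 tool -0.282 z 144.5 F tool [ 6.34  1.11 -2.6 ] w 32.2
t 32.93 R 173.3 ang(wrench) -0.293 tool -0.297 z 144.6 F tool [ 6.66  1.51 -2.17] w 32.4
t 32.93 handle [(80, -0.259, 199), (100, -0.26, 196), (120, -0.261, 321), (135, -0.264, 303), (145, -0.261, 272)]
```

```bash
for k in 1 2 3 4 ; do python3 -m crank '{"delta_pos": [[-0.0026,0,0]], "twist": [0.015]}'>/dev/null; python3 st.py; done;for k in 1 2 3 4 ; do python3 -m crank '{"delta_pos": [[0,0,0]], "twist": [0]}'>/dev/null; python3 st.py; done
```

```text
t 33.07 R 173.3 ang(wrench) -0.306 tool -0.311 z 144.5 F tool [ 7.04  0.68 -2.97] w 32.5
t 33.15 R 173.3 ang(wrench) -0.321 tool -0.327 z 144.5 F tool [ 6.99  0.93 -4.18] w 32.5
t 33.23 R 173.3 ang(wrench) -0.337 tool -0.342 z 144.5 F tool [ 8.2   0.43 -2.75] w 32.7
t 33.32 R 173.3 ang(wrench) -0.352 tool -0.357 z 144.5 F tool [ 6.95  0.21 -3.19] w 32.0
t 33.4 R 173.4 ang(wrench) -0.354 tool -0.356 z 144.5 F tool [ 7.1   0.43 -3.06] w 32.5
t 33.48 R 173.4 ang(wrench) -0.353 tool -0.356 z 144.5 F tool [ 6.34 -0.47 -2.78] w 33.0
t 33.57 R 173.4 ang(wrench) -0.353 tool -0.356 z 144.5 F tool [ 5.47  0.02 -3.37] w 32.2
t 33.65 R 173.4 ang(wrench) -0.352 tool -0.356 z 144.5 F tool [ 6.5   0.02 -3.21] w 32.3
```

```bash
for k in 1 2 3 4 5; do python3 -m crank '{"delta_pos": [[0.0015,0,0],[0.0015,0,0],[0.0015,0,0],[0.0015,0,0]], "twist": [-0.0087,-0.0087,-0.0087,-0.0087]}'>/dev/null; python3 st.py; done;python3 hc.py; python3 ha.py
```

```text
t 33.98 R 173.4 ang(wrench) -0.319 tool -0.321 z 144.6 F tool [ 5.11  0.35 -1.83] w 32.7
t 34.32 R 173.4 ang(wrench) -0.288 tool -0.285 z 144.7 F tool [ 3.59 -1.1  -1.42] w 32.5
t 34.65 R 173.5 ang(wrench) -0.255 tool -0.25 z 144.7 F tool [ 1.93 -1.47  0.21] w 32.1
t 34.98 R 174.1 ang(wrench) -0.222 tool -0.215 z 145.2 F tool [ 1.9  -0.41  0.74] w 32.5
t 35.32 R 174.1 ang(wrench) -0.187 tool -0.18 z 145.2 F tool [0.51 0.06 0.62] w 32.6
[(-50, np.float64(-8.0), np.float64(15.6)), (-40, np.float64(-6.9), np.float64(15.4)), (-30, np.float64(-6.7), np.float64(15.5)), (-20, np.float64(-6.1), np.float64(15.6))]
t 35.37 handle [(80, -0.156, 192), (100, -0.155, 199), (120, -0.159, 320), (135, -0.16, 298), (145, -0.157, 277)]
```

```bash
python3 -m crank '{"delta_pos": [[0.0015,0,0],[0.0015,0,0],[0.0015,0,0],[0.0015,0,0],[0,0,0],[0,0,0],[0,0,0],[0,0,0]], "twist": [-0.0087,-0.0087,-0.0087,-0.0087,0,0,0,0]}'>/dev/null; python3 st.py; python3 hc.py;  for k in 1 2 3 4 ; do python3 -m crank '{"delta_pos": [[0,0,0]], "twist": [0]}'>/dev/null; python3 st.py; done; python3 ha.py; for k in 1 2 3 4 ; do python3 -m crank '{"delta_pos": [[-0.0026,0,0]], "twist": [0.015]}'>/dev/null; python3 st.py; done
```

```text
t 36.08 R 173.7 ang(wrench) -0.151 tool -0.146 z 144.9 F tool [ 0.48  0.65 -1.14] w 32.5
[(-50, np.float64(-8.1), np.float64(15.5)), (-40, np.float64(-7.7), np.float64(15.4)), (-30, np.float64(-6.7), np.float64(15.3)), (-20, np.float64(-6.2), np.float64(15.2))]
t 36.22 R 173.6 ang(wrench) -0.151 tool -0.146 z 144.9 F tool [ 0.83  0.45 -0.11] w 32.5
t 36.3 R 173.7 ang(wrench) -0.151 tool -0.146 z 144.9 F tool [ 1.75  0.49 -0.39] w 32.4
t 36.38 R 173.6 ang(wrench) -0.151 tool -0.146 z 144.9 F tool [ 0.4   0.36 -0.69] w 32.5
t 36.47 R 173.7 ang(wrench) -0.151 tool -0.146 z 144.9 F tool [0.89 0.59 0.18] w 32.5
t 36.47 handle [(80, -0.122, 196), (100, -0.123, 196), (120, -0.124, 321), (135, -0.124, 300), (145, -0.123, 269)]
t 36.6 R 173.6 ang(wrench) -0.164 tool -0.162 z 144.9 F tool [ 1.67  0.16 -0.63] w 32.1
t 36.68 R 173.7 ang(wrench) -0.18 tool -0.177 z 144.8 F tool [ 2.26  0.09 -1.25] w 32.2
t 36.77 R 173.7 ang(wrench) -0.195 tool -0.193 z 144.8 F tool [ 3.17  0.91 -1.31] w 32.6
t 36.85 R 173.7 ang(wrench) -0.21 tool -0.208 z 144.8 F tool [ 3.1   0.37 -1.87] w 32.4
```

```bash
for k in 1 2 3 4 5; do python3 -m crank '{"delta_pos": [[-0.0026,0,0]], "twist": [0.015]}'>/dev/null; python3 st.py; done
```

```text
t 36.93 R 173.7 ang(wrench) -0.224 tool -0.223 z 144.8 F tool [ 3.98  2.01 -3.04] w 32.5
t 37.02 R 173.8 ang(wrench) -0.239 tool -0.238 z 144.8 F tool [ 5.12  0.44 -3.33] w 32.3
t 37.1 R 173.8 ang(wrench) -0.254 tool -0.253 z 144.7 F tool [ 4.98  1.14 -2.83] w 32.7
t 37.18 R 173.8 ang(wrench) -0.268 tool -0.268 z 144.7 F tool [ 5.34  1.93 -3.86] w 32.5
t 37.27 R 173.8 ang(wrench) -0.282 tool -0.283 z 144.7 F tool [ 6.29  0.86 -3.24] w 32.3
```

```bash
for k in 1 2 3 4 5 6 7; do python3 -m crank '{"delta_pos": [[0.001,0,0],[0.001,0,0],[0.001,0,0],[0.001,0,0]], "twist": [-0.0058,-0.0058,-0.0058,-0.0058]}'>/dev/null; python3 st.py; done;python3 hc.py; python3 ha.py
```

```text
t 37.6 R 173.8 ang(wrench) -0.259 tool -0.258 z 144.7 F tool [ 4.54 -0.   -2.7 ] w 32.3
t 37.93 R 173.8 ang(wrench) -0.238 tool -0.234 z 144.8 F tool [ 3.63 -0.22 -1.73] w 32.5
t 38.27 R 173.8 ang(wrench) -0.217 tool -0.211 z 144.8 F tool [ 3.43 -0.4  -1.05] w 32.7
t 38.6 R 173.8 ang(wrench) -0.194 tool -0.188 z 144.9 F tool [ 2.79 -2.22  0.37] w 32.9
t 38.93 R 174.1 ang(wrench) -0.172 tool -0.164 z 145.0 F tool [ 1.21  0.15 -0.57] w 32.4
t 39.27 R 174.3 ang(wrench) -0.15 tool -0.141 z 145.2 F tool [ 0.82 -0.4   0.51] w 32.2
t 39.6 R 174.1 ang(wrench) -0.125 tool -0.118 z 145.1 F tool [0.22 0.41 0.02] w 32.6
[(-50, np.float64(-8.1), np.float64(15.5)), (-40, np.float64(-7.2), np.float64(15.4)), (-30, np.float64(-6.7), np.float64(15.4)), (-20, np.float64(-6.2), np.float64(15.1))]
t 39.65 handle [(80, -0.097, 195), (100, -0.094, 204), (120, -0.098, 326), (135, -0.095, 302), (145, -0.096, 280)]
```

```bash
python3 -m crank '{"delta_pos": [[0.001,0,0],[0.001,0,0],[0,0,0],[0,0,0],[0,0,0],[0,0,0]], "twist": [0,0,0,0,0,0]}' 0.6 >/dev/null; python3 st.py; python3 ha.py; python3 -m crank '{"delta_pos": [[0,0,0],[0,0,0],[0,0,0],[0,0,0],[0,0,0],[0,0,0]], "twist": [0,0,0,0,0,0]}'>/dev/null; python3 ha.py; python3 hc.py; python3 st.py
```

```text
t 40.2 R 173.9 ang(wrench) -0.113 tool -0.119 z 144.9 F tool [0.6  1.16 0.67] w 51.4
t 40.2 handle [(80, -0.073, 196), (100, -0.07, 202), (120, -0.075, 324), (135, -0.074, 298), (145, -0.07, 275)]
t 40.75 handle [(80, -0.073, 198), (100, -0.069, 206), (120, -0.073, 327), (135, -0.072, 299), (145, -0.074, 271)]
[(-50, np.float64(-6.8), np.float64(16.5)), (-40, np.float64(-5.8), np.float64(16.8)), (-30, np.float64(-5.3), np.float64(16.8)), (-20, np.float64(-4.8), np.float64(17.2))]
t 40.85 R 173.9 ang(wrench) -0.113 tool -0.119 z 144.9 F tool [-0.09 -0.31  0.03] w 51.0
```

```bash
python3 -m crank '{"delta_pos": [[0.004,0,0],[0,0,0],[0,0,0],[0,0,0]], "twist": [-0.03,0,0,0]}' 0.38 >/dev/null; python3 st.py; python3 hc.py; for k in 1 2 3 4 5 6 7 8 9 10 11 12; do python3 -m crank '{"delta_pos": [[-0.0026,0,0]], "twist": [0.015]}'>/dev/null; python3 st.py; done
```

```text
t 41.18 R 174.0 ang(wrench) -0.091 tool -0.089 z 145.0 F tool [ 0.06  0.4  -0.59] w 32.7
[(-50, np.float64(-9.0), np.float64(13.9)), (-40, np.float64(-8.6), np.float64(13.7)), (-30, np.float64(-8.3), np.float64(13.9)), (-20, np.float64(-7.6), np.float64(14.1))]
t 41.32 R 173.9 ang(wrench) -0.104 tool -0.104 z 144.9 F tool [ 0.36 -0.43  0.51] w 32.5
t 41.4 R 173.9 ang(wrench) -0.119 tool -0.12 z 144.8 F tool [ 1.38  0.54 -0.75] w 32.5
t 41.48 R 174.0 ang(wrench) -0.134 tool -0.135 z 144.8 F tool [ 2.73  0.39 -1.45] w 32.5
t 41.57 R 174.0 ang(wrench) -0.149 tool -0.15 z 144.8 F tool [ 2.78  0.72 -2.13] w 32.7
t 41.65 R 174.0 ang(wrench) -0.163 tool -0.165 z 144.8 F tool [ 5.35  1.04 -2.39] w 32.7
t 41.73 R 174.0 ang(wrench) -0.177 tool -0.18 z 144.8 F tool [ 4.14  1.29 -4.04] w 32.6
t 41.82 R 174.0 ang(wrench) -0.192 tool -0.195 z 144.8 F tool [ 6.23  0.99 -1.93] w 32.4
t 41.9 R 174.1 ang(wrench) -0.207 tool -0.21 z 144.8 F tool [ 5.02  1.67 -2.47] w 32.5
t 41.98 R 174.1 ang(wrench) -0.221 tool -0.225 z 144.7 F tool [ 5.84  1.92 -3.1 ] w 32.3
t 42.07 R 174.1 ang(wrench) -0.235 tool -0.24 z 144.7 F tool [ 5.95  1.37 -4.09] w 32.4
t 42.15 R 174.1 ang(wrench) -0.249 tool -0.255 z 144.6 F tool [ 7.07  1.36 -3.93] w 32.6
t 42.23 R 174.0 ang(wrench) -0.264 tool -0.27 z 144.6 F tool [ 6.05  0.76 -3.08] w 32.4
```

```bash
python3 -m crank '{"delta_pos": [[-0.0026,0,0],[-0.0026,0,0],[-0.0026,0,0],[0,0,0],[0,0,0]], "twist": [0.015,0.015,0.015,0,0]}'>/dev/null; python3 st.py; for k in 1 2 3 4 5; do python3 -m crank '{"delta_pos": [[0.001,0,0],[0.001,0,0],[0.001,0,0],[0.001,0,0],[0.001,0,0],[0.001,0,0],[0.001,0,0]], "twist": [-0.0058,-0.0058,-0.0058,-0.0058,-0.0058,-0.0058,-0.0058]}'>/dev/null; python3 st.py; done;python3 hc.py; python3 ha.py
```

```text
t 42.65 R 174.1 ang(wrench) -0.31 tool -0.315 z 144.6 F tool [ 6.01  1.43 -2.75] w 32.5
t 43.23 R 174.1 ang(wrench) -0.271 tool -0.273 z 144.6 F tool [ 5.22  0.69 -2.02] w 32.1
t 43.82 R 174.2 ang(wrench) -0.234 tool -0.232 z 144.8 F tool [ 2.85 -1.27  0.2 ] w 32.4
t 44.4 R 174.6 ang(wrench) -0.195 tool -0.191 z 145.1 F tool [ 1.38 -0.13  0.39] w 32.3
t 44.98 R 174.5 ang(wrench) -0.154 tool -0.151 z 145.1 F tool [ 0.15  0.77 -0.22] w 32.6
t 45.57 R 174.3 ang(wrench) -0.113 tool -0.11 z 144.9 F tool [-0.11  0.88 -0.41] w 32.5
[(-50, np.float64(-8.1), np.float64(15.1)), (-40, np.float64(-7.8), np.float64(15.1)), (-30, np.float64(-6.9), np.float64(15.4)), (-20, np.float64(-6.5), np.float64(15.1))]
t 45.62 handle [(80, -0.087, 201), (100, -0.084, 197), (120, -0.084, 318), (135, -0.086, 301), (145, -0.083, 271)]
```

Now open, check that the handle stays, and lift clear.

```bash
python3 -m crank '{"delta_pos": [[0.002,0,0],[0.002,0,0],[0,0,0],[0,0,0],[0,0,0],[0,0,0]], "twist": [-0.01,-0.02,0,0,0,0]}' 0.6 >/dev/null; python3 ha.py; python3 -m crank '{"delta_pos": [[0,0,-0.02],[0,0,-0.03],[0,0,-0.03],[0,0,-0.03],[0,0,-0.03],[0,0,-0.02],[0,0,0],[0,0,0]], "twist": [0,0,0,0,0,0,0,0]}'; python3 ha.py pics/w13.png
python3 - <<'E'
from h import *
s=arm.read_state();P,Q=s["position"],s["ee_rot"]
for n in("scene","side"):
    p,D=imaging.get_image(n);cv2.imwrite(f"pics/{n}13.png",p)
print(s["joint_vel"].round(4))
E
python3 ha.py
```

```text
t 46.17 handle [(80, -0.076, 195), (100, -0.077, 200), (120, -0.077, 327), (135, -0.08, 300), (145, -0.078, 274)]
clock: 46.88
position: [543.2, 159.2, 306.2]
ee_rot: [-0.034, 0.999, 0.001, 0.001]
contact_force: [-0.1, -0.1, -1.5]
gripper_width: 50.9
t 46.88 handle [(60, -0.086, 42), (80, -0.085, 36), (100, -0.084, 39), (120, -0.077, 58), (135, -0.083, 60), (145, -0.083, 58)]
[-0.0002  0.0234 -0.0289 -0.002  -0.0002  0.0007]
t 47.03 handle [(60, -0.079, 43), (80, -0.088, 40), (100, -0.072, 40), (120, -0.08, 63), (135, -0.08, 59), (145, -0.08, 58)]
```

View pics/w13.png

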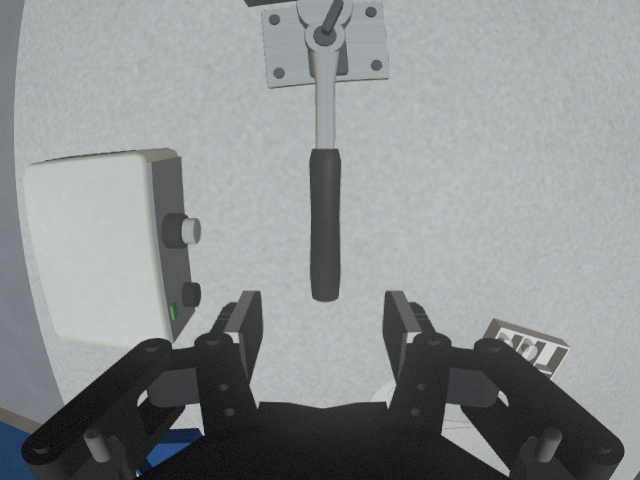

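View pics/scene13.png

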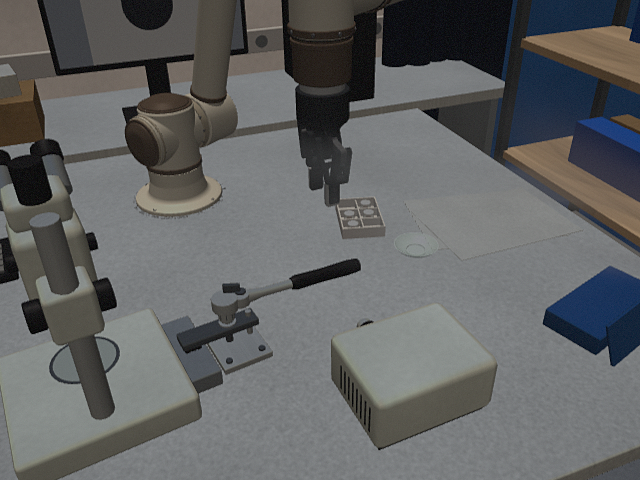

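The pictures show the lever still over to tighten (pin at about (324,37), free end at (337,5)). The handle is still at -0.08 rad, and the light, dish and tray are where they started. The gripper is clear, so I am handing in.

```bash
python3 -c "
from bench import job_done
print(job_done())"
```

```text
the job is handed in; nothing more can be done
None
```

The job is handed in at about 47 s, with the lever at tighten and the clamp nut run down. I estimate the bar still presses the foot with about 160 N. That comes only from push forces felt at the grip, because the bar force cannot be read.

- **Lever:** I pushed the tab over with the closed fingers. Measured after the push, it stood at about +0.36 to +0.4 rad, and the last wrist picture shows it still over.
- **Free swing:** I swung the handle back to about +0.8 rad; it free-wheeled at about 0.5 to 1 N.
- **Tightening:** I ratcheted clockwise until a held push read about 6 to 7 N, with single readings up to 8.2 N while moving. The 9 N limit was never read.
- **Spring-back problem:** After most releases the nut ran back and lost some of its tightness, most of it when the handle was swung back or let go suddenly. I retightened and released slowly instead.
- **Hold after letting go:** Twice after a slow release with the handle left free, it took about 5.5 N to move the nut again, against the 4.5 N that matches 100 N. I did not repeat this check after the final release. One earlier slow release gave only about 4.6 to 4.8 N. The force readings are noisy and drift by about 0.5 N.
- **Last pictures:** The handle was still at about -0.08 rad and the gripper clear above it. The light source, dish and tray looked unmoved by eye; I did not re-measure them.

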